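Proof-pull a re-handled gouge on the bench pull tester

ROBOT

A 6-joint arm with a two-finger parallel gripper is mounted at the origin on the work surface. World frame = base frame: x ahead of the robot, y to its left, z up, the work surface at z = 0. Lengths are in m, angles in rad, forces in N, time in s.
With the tool pointing down it reaches from about 0.35 to 0.775 m from the base axis. Payload 5.5 kg.
Tool frame: the origin (TCP) lies between the finger pads; the fingertips stand 19 mm ahead of it and the grasp point (between the pads) is the TCP; z points along the fingers, y is the line along which they close (so a half turn about z gives the same grasp; the last joint's range is limited). The gripper opens to 85 mm and grips with 20 to 120 N. Pads are 22 mm wide; open, the fingers measure 114 mm over their backs; the gripper's body (76 mm by 85 mm) begins 54 mm behind the grasp point. The pads swing forward as they close: fully open they stand 13 mm farther back than shut.
Start: joints at [1.163, 0.313, 0.046, 1.304, 0, 1.431], TCP at [0.152, 0.555, 0.217] pointing down, gripper open.
Joint ranges: [-2.76, 2.76], [-0.86, 1.69], [-1.03, 1.26], [-2.2, 2.34], [-1.47, 1.5], [-3.14, 3.14]. Speed limits (rad/s): [2.57, 2.57, 3.14, 3.14, 3.14, 3.14].

INTERFACE

Orientations are given as a unit quaternion [w, x, y, z].
In Python, from workcell import env gives the robot as it stands.
- The arm moves only by the shell command python3 -m pendant 'ROWS' [FORCE]. ROWS is JSON, a list of rows, each an object with "travel": the shift along the tool's x, y, z scaled (see below), a list of three; "rot": the turn, a rotation vector about the tool's x, y, z scaled (see below), a list of three; "fingers": the opening, from -1 (shut) to 1 (fully open). In form: [{"travel": [dx, dy, dz], "rot": [wx, wy, wz], "fingers": fingers}, ...]. A call has 1 to 10 rows; each row is the pose to reach, as a shift and turn from the pose commanded when the call began, along the tool's axes at that moment; what a row does not reach only later rows make up. The controller multiplies each number of a shift by 0.12 m and each number of a turn by 60 degrees. A row lasts 1/10 s, in which the tool goes at most 50 mm and 8.59 degrees, less where a joint would pass 70% of its speed; a pose out of reach is approached as far as the arm can. A call with a number of a shift or a turn outside -1 to 1 is refused whole. A call with a gripper value outside its range is refused whole. The fingers move at their own pace and stop on an object; FORCE is the grip in N (left out, the last holds). Time passes only in rows, so rows that repeat a pose let the fingers close. It gives the time, the measured TCP pose, the force, the opening and the grip force at its end, in the units of the state.
- env.get_state(): the state, without advancing time (a new reading comes with each control period).
- env.read_camera(name): name is "side" or "top"; returns (picture, depth): 384x512x3 uint8, blue, green, red; 384x512 float32, m along the optical axis (not along the pixel's ray), 0 where there is no reading.
- env.camera_model(name): a dict with "fovy" (degrees; the focal length in pixels is half the picture's height over the tangent of half this angle, whatever the lens; pixels are square), "cx", "cy" (the principal point, pixels), "k1" (the pictures are not rectified: a ray, as slopes to the right and down, at radius r is drawn at 1 + k1 r^2 times it, then the intrinsics apply), "rvec" (rotation vector, rad) and "tvec" (3), from world to camera coordinates, as OpenCV has them. Camera axes: x right, y down, z forward; pixel columns grow to the right and rows downward; lengths in m; the calibration is good to about 2 mm. A picture is of the moment at which its call begins. camera_model takes no time and is no camera call.
- env.hand_in(): hands the job in; it is judged then, once.
Trained networks look in the newest picture that a camera, given by its name, has taken for a name from the list of things; names that differ only in an ending like _2 or _b are one class to them, and where a whole thing is asked for, a point or a joint stands for the part that bears it (a point fixed in the world has none). Each returns a list of dicts, best first, with "conf" (0 to 1); they miss things now and then, are a little off and sometimes report something else, mostly with a low value. They report only what shows in the picture. A call takes as long as a camera call. They do not tell look-alikes from the thing itself.
- env.outline_of(camera, target): "mask" (384x512 bool, what is visible of it) and "xy" ([column, row] in pixels, amid what is visible of it).
The state is a dict: "clock": time; "joint_pos": joint angles; "qvel": joint speeds; "tau": joint torques, N m; "tcp_pos": TCP position; "orientation": TCP orientation; "wrist_force": force on the tool from outside, world axes, zero at the start; "ft_torque": the same for the moment, N m; "finger_gap": finger opening in m; "grip_force": force on a finger pad.
Only numpy, scipy, OpenCV 4.12 (cv2) and the standard library are available. Lean on these libraries where they do the work, as an engineer would, in place of code of your own. Each camera call takes 0.05 s, during which the arm holds its last target. There are 200 camera calls.

TASK

Proof-test the re-handled gouge: take it by its wooden handle, lower it into the fork of the sloping pull tester with the wide blade behind the prongs and the gouge lying parallel to the slope, and pull it straight down the slope until the black pointer stands level with the red clip, without going well past it, and hold it there for one full second. Ease the sprung slide gently all the way home, lift the gouge out and lay it (do not drop it) flat inside the green-lined tray. Then press the yellow plunger of the tally counter fully down and let it come up; leave the red clip, glue jar, blue stone and wax tin where they are.

Things in the scene. Friction and masses are not known exactly. Their poses are not given: they have to be found in the camera images.
- gouge: loose fishtail gouge, 0.15 kg. Origin on its long axis at the middle of the dark wood handle; +x to the blade, z normal to the blade's flat. Handle 24 x 24 mm square, x -50 to 50; brass ferrule 20 mm thick to 62; steel shank 9 mm thick to 110; then flat blade 4-6 mm thick, 26 mm wide shoulders at 110, 38 mm wide edge at 154. Balances at x = 25. Starts level on the rest, axis 42 mm above the bench
- shoulder (a point): on the gouge's axis, 110 mm from its origin, where the thin shank meets the 26 mm wide blade shoulders that catch behind the prongs
- butt (a point): on the gouge's axis at the end of the handle, 50 mm behind its origin
- edge (a point): on the gouge's axis at the cutting edge, 154 mm ahead of its origin
- fork (a point): midway between the prongs of the sprung slide, 35 mm above the bed, where the gouge's axis goes; moves with the slide. x points up the slope (30 degrees), z off the bed, y across. Prongs: two pins 10 mm thick, 17 mm clear gap, open on top, tops 23 mm above this point, slide plate 25 mm below. Bed 150 mm wide, 220 mm down and 80 mm up the slope from here at home; spring barrel 30 mm up, 12 mm below
- slide (a joint): travel of the sprung slide down the slope in m: 0 home (up), at most 0.090; spring about 2.7 N at home growing 150 N per m, so about 8 to 12 N at the clip
- pointer (a point): on the slide's black pointer (4 mm wide), at the middle of the white scale beside the slide; axes as for the fork
- mark (a point): point on the same line as the pointer's, level with the centre of the red target clip (10 mm along the slope, 18 mm tall) on the -y edge of the bed; axes as for the fork. The pointer is level with the clip when the pointer is at x = 0 (within the clip's width) from here
- clip (a joint): how far down the slope the red clip is set, in m: the slide travel at which the pointer stands level with the clip's centre (0.035 to 0.060); stiff, to be left alone
- tray: fixed low wooden tray with a green lining, 270 x 180 mm (x, y) outside, walls 6 mm thick and 20 mm high, inner floor 5 mm above the bench; origin under its centre
- plunger_top (a point): centre of the top of the yellow plunger head (30 mm diameter) on the aluminium tally counter (64 x 64 mm, on a 76 mm square wood block); top 107 mm above the bench when up, goes straight down
- plunger (a joint): how far the plunger is pressed, in m: 0 up, 0.012 at its stop; about 6 N at the stop
- rest: fixed light-wood rest for the gouge, base 200 x 100 x 12 mm; origin on the bench under the gouge's origin, x along it. 12 mm wide cross bars stand at x = -36 and x = 82 and carry the gouge; between x = -25 and 70 the fingers can go down to 12 mm above the bench
- gauge: the fixed pull tester, green frame 150 mm wide, about 270 mm deep and 165 mm high at the back; origin on the bench under the bed's middle; x level, in the direction of the slope's rise (towards the robot; the slope faces away from it)
- glue: bystander: amber glue jar, 60 mm diameter, 85 mm high; origin under its centre
- stone: bystander: blue sharpening stone, 50 x 150 x 25 mm; origin under its centre
- tin: bystander: flat brass wax tin, 60 mm diameter, 25 mm high; origin under its centre
There are look-alikes about, which are no part of the job. Leave any purple look-alike of the part that bears plunger_top alone.

How it is judged:
By the outcome, as a careful person would: the job done as asked, in the order asked, and still so for the second after the job is handed in, with the robot touching nothing.
It also fails if it takes over 69 s, if anything falls off the work surface, if the arm or the gripper's body presses on something with over 40 N, if the wrist force passes 120 N, or if a joint passes its speed limit or range.

## Working session

There is one attempt and no reset: what is moved stays moved. The work goes in short steps, Python scripts to look and compute and a shell command to move; the robot and the scene stay as the last step left them, time stands still between calls to the robot, and variables do not carry over. Pictures are saved under pics/ and viewed, at most 10 in all, crops included, and the job is handed in when it is done.

```bash
mkdir -p pics; ls; cat > h.py <<'E'
import numpy as np, cv2
from workcell import env
from scipy.spatial.transform import Rotation as R
def cam(n):
    m=env.camera_model(n); f=192/np.tan(np.radians(m['fovy'])/2)
    K=np.array([[f,0,m['cx']],[0,f,m['cy']],[0,0,1.]]); D=np.array([m['k1'],0,0,0,0.])
    Rm=R.from_rotvec(np.ravel(m['rvec'])).as_matrix(); return K,D,Rm,np.ravel(m['tvec'])
def ray(n,px):
    K,D,Rm,t=cam(n); s=cv2.undistortPoints(np.array(px,float).reshape(-1,1,2),K,D).reshape(-1,2)
    return np.c_[s,np.ones(len(s))]@Rm, -Rm.T@t
def atz(n,px,z):
    d,o=ray(n,px); return o+d*((z-o[2])/d[:,2])[:,None]
def pts(n,mask,depth):
    v,u=np.nonzero(mask&(depth>0)); d,o=ray(n,np.c_[u,v]); return o+d*depth[v,u][:,None]
def proj(n,P):
    K,D,Rm,t=cam(n); return cv2.projectPoints(np.array(P,float).reshape(-1,3),cv2.Rodrigues(Rm)[0],t,K,D)[0].reshape(-1,2)
def off(pos,quat=None):
    s=env.get_state(); q=s['orientation']; T=R.from_quat([*q[1:],q[0]])
    print('travel',np.round(T.inv().apply(np.array(pos)-s['tcp_pos'])/0.12,3))
E
python3 - <<'E'
from h import *
for n in('side','top'):
    p,d=env.read_camera(n); cv2.imwrite(f'pics/{n}0.png',p); np.save(f'{n}0.npy',d)
    K,D,Rm,t=cam(n); print(n,-Rm.T@t,K[0,0])
    for th in ['gouge','fork','pointer','clip','tray','plunger_top','rest','gauge']:
        for o in env.outline_of(n,th)[:3]:
            P=pts(n,o['mask'],d); print(th,round(o['conf'],2),np.round(o['xy']),o['mask'].sum(),np.round(np.median(P,0),3) if len(P) else '')
print(env.get_state())
E
```

```text
pics
side [ 0.0894145  -0.70048324  1.0221705 ] 365.54976400939614
gouge 0.65 [173. 143.] 285 [0.455 0.35  0.046]
fork 0.46 [235. 175.] 167 [0.511 0.    0.138]
pointer 0.71 [232. 174.] 144 [ 0.509 -0.004  0.137]
pointer 0.66 [329. 204.] 271 [ 0.763 -0.221  0.025]
pointer 0.16 [171. 144.] 286 [0.455 0.351 0.046]
clip 0.36 [177. 153.] 682 [0.457 0.331 0.012]
tray 0.97 [277. 279.] 5283 [ 0.44  -0.333  0.008]
plunger_top 0.59 [358. 239.] 58 [ 0.693 -0.398  0.108]
rest 0.72 [178. 151.] 678 [0.453 0.331 0.012]
gauge 0.72 [240. 191.] 2829 [ 0.518 -0.033  0.083]
top [ 0.47806949 -0.0607629   1.39880319] 425.9371775000331
gouge 0.86 [114. 232.] 523 [0.45  0.359 0.048]
fork 0.55 [222. 207.] 257 [0.507 0.003 0.134]
pointer 0.6 [229. 211.] 214 [ 0.504 -0.     0.135]
pointer 0.23 [115. 227.] 477 [0.46  0.357 0.049]
pointer 0.21 [127. 223.] 1564 [0.462 0.337 0.012]
plunger_top 0.65 [310. 157.] 80 [ 0.655 -0.257  0.107]
plunger_top 0.57 [277. 265.] 76 [ 0.33  -0.137  0.107]
plunger_top 0.4 [398. 200.] 69 [ 0.526 -0.51   0.107]
rest 0.91 [126. 224.] 1451 [0.462 0.337 0.012]
rest 0.73 [115. 229.] 452 [0.453 0.359 0.05 ]
gauge 0.62 [230. 196.] 4044 [ 0.546 -0.005  0.095]
{'clock': 0.9, 'joint_pos': array([1.16339807e+00, 3.13191125e-01, 4.60966531e-02, 1.30361211e+00,
       9.26656282e-06, 1.43120024e+00]), 'qvel': array([-5.04462475e-04, -7.52880315e-04, -7.23626385e-05,  1.20135935e-03,
       -1.58306299e-03, -7.19474489e-04]), 'tau': array([ 1.53972042e-04, -4.80444682e+01,  2.98816073e+01,  6.19447201e-05,
       -1.59485121e-04, -7.22636116e-06]), 'tcp_pos': array([0.15217074, 0.5545358 , 0.21652686]), 'orientation': array([7.65877680e-06, 1.33501315e-01, 9.91048635e-01, 4.44553361e-05]), 'wrist_force': array([ 0.0481267 , -0.92319585, -0.23446129]), 'ft_torque': array([ 0.01551858, -0.02803307,  0.04117931]), 'grip_force': 0.0, 'finger_gap': 0.08513901371713158}
```

```bash
python3 -c "
import cv2
cv2.imwrite('pics/top0b.png',cv2.resize(cv2.imread('pics/top0.png'),(800,600),interpolation=cv2.INTER_CUBIC))
cv2.imwrite('pics/side0b.png',cv2.resize(cv2.imread('pics/side0.png'),(800,600),interpolation=cv2.INTER_CUBIC))"
```

```text
(no output)
```

View pics/top0b.png

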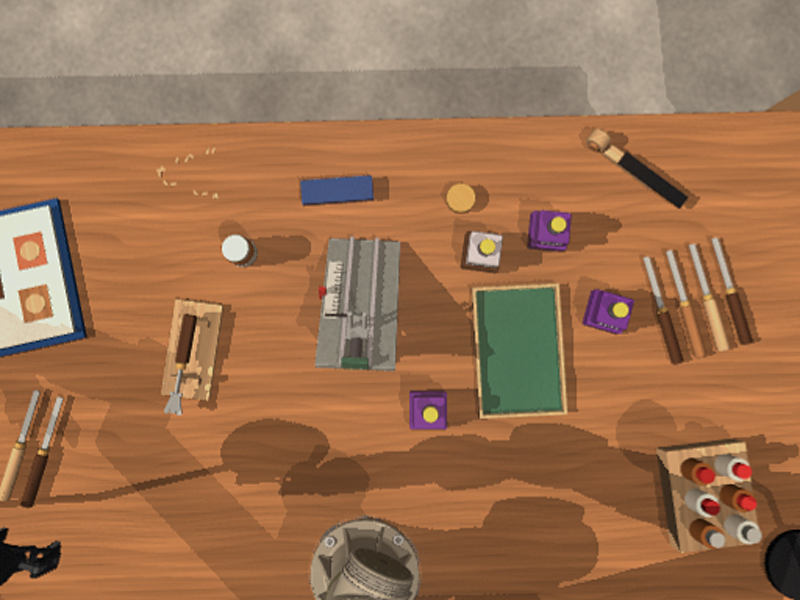

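View pics/side0b.png

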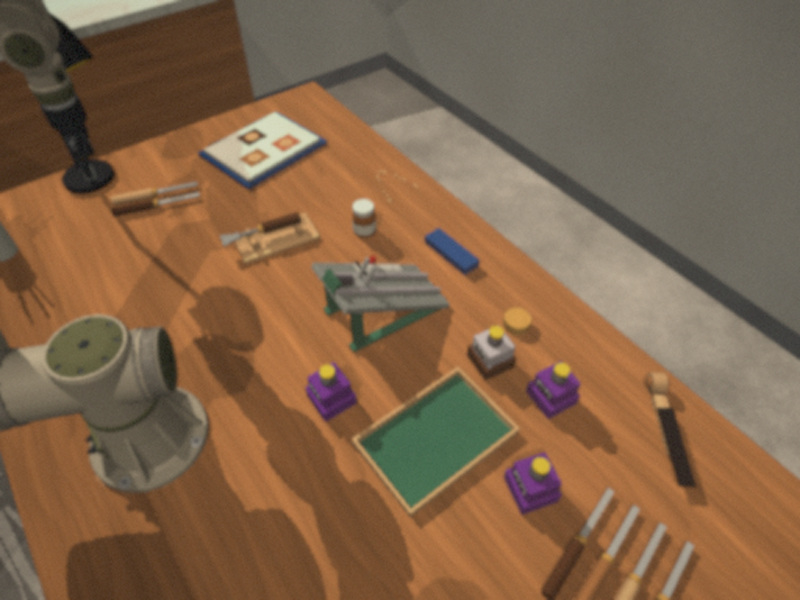

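Top view (800 px scale): the gouge lies on the rest at (187,350) with its blade toward the robot. The pull tester is at (358,305) with its red clip at (323,292), and the tray at (520,350). There are four counters with yellow plungers: the aluminium one at (483,250), and purple ones at (550,230), (610,310) and (430,412). Only the one at (483,250) has an aluminium body, so it fits the description. The enlarged crop below is to confirm that, and it also shows the gauge.

```bash
python3 - <<'E'
import cv2,numpy as np
t=cv2.imread('pics/top0.png');s=cv2.imread('pics/side0.png')
def c(i,x,y,w,h,W,H): return cv2.resize(i[y:y+h,x:x+w],(W,H),interpolation=cv2.INTER_CUBIC)
a=c(t,200,145,60,100,360,600)     # 6x gauge top
b=c(s,195,160,100,70,440,308)  # 4.4x
d=c(t,290,140,40,53,220,292); e=c(t,100,185,44,58,220,292)
cv2.imwrite('pics/crop1.png',np.hstack([a,np.vstack([b,np.hstack([d,e])])]))
E
```

```text
(no output)
```

View pics/crop1.png

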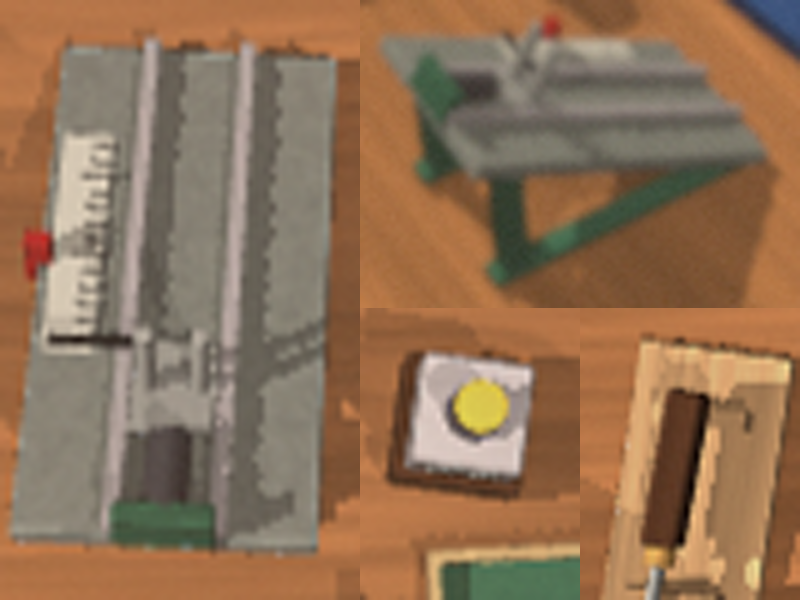

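```bash
python3 - <<'E'
from h import *
n='top'
p,d=env.read_camera(n)
def get(th,near=None):
    o=env.outline_of(n,th)
    if near is not None: o=[x for x in o if np.hypot(*(np.array(x['xy'])-near))<25]
    return o[0]['mask']
# gouge
m=get('gouge'); v,u=np.nonzero(m); P=atz(n,np.c_[u,v],0.046)[:,:2]
c=P.mean(0); w=np.linalg.svd(P-c)[2][0]; w*=-np.sign(w[0]); s=(P-c)@w
print('gouge c',c,'dir',w,'yaw',np.degrees(np.arctan2(w[1],w[0])),'ext',s.min(),s.max(),'origin from butt',c+w*(s.min()+.05),'from edge',c+w*(s.max()-.154))
# gauge bed
m=get('gauge',(230,196)); P=pts(n,m,d)
# robust plane through bed: RANSAC w/ slope ~30deg
rng=np.random.default_rng(0); best=0
for _ in range(2000):
    a=P[rng.choice(len(P),3,False)]; nn=np.cross(a[1]-a[0],a[2]-a[0]); l=np.linalg.norm(nn)
    if l<1e-6: continue
    nn/=l*np.sign(nn[2]); k=abs((P-a[0])@nn)<.002
    if k.sum()>best and abs(np.degrees(np.arccos(nn[2]))-30)<6: best=k.sum();K=k
Q=P[K]; q0=Q.mean(0); nn=np.linalg.svd(Q-q0)[2][2]; nn*=np.sign(nn[2])
print('bed n',nn,'tilt',np.degrees(np.arccos(nn[2])),'az',np.degrees(np.arctan2(nn[1],nn[0])),best,len(P),'q0',q0)
h=(P-q0)@nn
print(np.histogram(h,bins=np.arange(-.02,.1,.005)))
r=cv2.minAreaRect(P[abs(h)<.03][:,:2].astype(np.float32)); print('rect',r)
for th,near in(('fork',(225,208)),('pointer',(225,208)),('tray',None),('rest',None),('plunger_top',(310,157))):
    try:
        m=get(th,near); Q=pts(n,m,d); print(th,Q.mean(0),Q.min(0),Q.max(0))
        if th in('tray','rest'): print(cv2.minAreaRect(Q[:,:2].astype(np.float32)))
    except Exception as ex: print(th,ex)
for th in('glue','stone','tin','clip'):
    for o in env.outline_of(n,th)[:2]: print(th,o['conf'],o['xy'],np.median(pts(n,o['mask'],d),0))
E
```

```text
gouge c [0.44509905 0.35857761] dir [-0.98276393  0.184865  ] yaw 169.34673838151363 ext -0.09427308193817531 0.10748648937516041 origin from butt [0.48860904 0.35039306] from edge [0.49081085 0.34997889]
bed n [ 0.49919572 -0.042264    0.8654579 ] tilt 30.064966791114614 az -4.83935949616844 1864 4045 q0 [ 0.55897982 -0.00755656  0.08523853]
(array([   1,   12,   72, 1500, 1551,  475,  186,   77,  107,    9,    5,
          7,    9,    4,    8,   16,    1,    0,    0,    0,    0,    0,
          0]), array([-2.00000000e-02, -1.50000000e-02, -1.00000000e-02, -5.00000000e-03,
        3.46944695e-18,  5.00000000e-03,  1.00000000e-02,  1.50000000e-02,
        2.00000000e-02,  2.50000000e-02,  3.00000000e-02,  3.50000000e-02,
        4.00000000e-02,  4.50000000e-02,  5.00000000e-02,  5.50000000e-02,
        6.00000000e-02,  6.50000000e-02,  7.00000000e-02,  7.50000000e-02,
        8.00000000e-02,  8.50000000e-02,  9.00000000e-02,  9.50000000e-02]))
rect ((0.5587435960769653, -0.0018970891833305359), (0.1565054953098297, 0.26962167024612427), 86.18141174316406)
fork [ 0.50559378 -0.00082585  0.13693554] [ 0.48263189 -0.02119045  0.1057465 ] [0.52944231 0.02370388 0.17276493]
pointer [0.50733155 0.00250713 0.13582993] [ 0.47974798 -0.02119045  0.1057465 ] [0.52949772 0.0570919  0.17276493]
tray list index out of range
rest [0.46448027 0.34417844 0.01317496] [ 0.36415584  0.28675741 -0.0106525 ] [0.56687133 0.41244092 0.05276745]
((0.4647930860519409, 0.3529338836669922), (0.10828260332345963, 0.19830843806266785), 80.60453033447266)
plunger_top [ 0.65508399 -0.25622515  0.10660369] [ 0.64168424 -0.26833837  0.10051092] [ 0.66943648 -0.24361816  0.11435752]
glue 0.65 [150.7, 159.0] [0.66217345 0.23362222 0.08241774]
stone 0.83 [213.9, 124.6] [0.7912031  0.04144291 0.02469564]
tin 0.85 [295.6, 127.1] [ 0.76800527 -0.21611184  0.02449823]
tin 0.63 [227.1, 208.8] [0.50678982 0.00246639 0.13421211]
```

The lower-right crop confirms it: a yellow plunger at raw (310,157) on an aluminium body with a wood block. The gauge crop shows the prongs at about raw (224–234, 202–210), the pointer at row 201 and the clip at (206,187). Next I'll refine the gauge frame.

```bash
cat > g.py <<'E'
from h import *
P=[]
D={}
for n in('top','side'):
    d=np.mean([env.read_camera(n)[1] for _ in range(3)],0) ; p=env.read_camera(n)[0]
    D[n]=(p,d)
    v,u=np.mgrid[0:384,0:512]; Q=pts(n,np.ones_like(d,bool),d).reshape(-1,3); ok=(d>0).ravel()
    uv=np.c_[u.ravel(),v.ravel()][ok]
    k=(abs(Q[:,0]-.55)<.18)&(abs(Q[:,1])<.12)&(Q[:,2]>.025)
    D[n]+=(Q[k],uv[k])
for n in D:
    p,d,Q,uv=D[n]
    nn=np.array([.4996,-.0423,.865]); q0=np.array([.559,-.0076,.0852])
    for _ in range(8):
        h=(Q-q0)@nn; A=Q[abs(h)<.004]; q0=A.mean(0); w=np.linalg.svd(A-q0)[2][2]; nn=w*np.sign(w[2])
    az=np.arctan2(nn[1],nn[0]); print(n,'n',nn,'tilt',np.degrees(np.arccos(nn[2])),'az',np.degrees(az),len(A),'q0',q0)
    az=np.radians(-4.6); ez=np.array([np.cos(az)*.5,np.sin(az)*.5,.75**.5]); ey=np.cross(ez,[-np.cos(az),-np.sin(az),0]);ey/=np.linalg.norm(ey); ex=np.cross(ey,ez)
    B=np.c_[(Q-q0)@ex,(Q-q0)@ey,(Q-q0)@ez]; on=abs(B[:,2])<.004
    c=q0[0]
    print('bed x ext',np.percentile(B[on,0],[.5,99.5]),'y',np.percentile(B[on,1],[.5,99.5]))
    # yaw via bed edges
    rows=[(x,np.percentile(B[on&(abs(B[:,0]-x)<.006),1],[1,99])) for x in np.arange(-.14,.14,.02)]
    for x,e in rows: print(round(x,3),np.round(e,4),np.round(e.mean(),4))
    col=p[uv[:,1],uv[:,0]].astype(int)
    hi=(B[:,2]>.035)
    print('pins',np.round(np.c_[B[hi],uv[hi]],3).tolist()[:40])
    red=(col[:,2]>130)&(col[:,1]<80)&(B[:,1]<-.05); print('red',B[red].mean(0),red.sum(),uv[red].mean(0))
    blk=(col.sum(1)<150)&(B[:,1]<-.03)&(B[:,1]>-.065)&(abs(B[:,2])<.03); print('black',np.median(B[blk],0),blk.sum())
    # height profile across y at x well down-slope
    s=(B[:,0]<.0)&(B[:,0]>-.08)
    print('prof',[(round(y,3),round(float(np.median(B[s&(abs(B[:,1]-y)<.003),2])),4)) for y in np.arange(-.07,.071,.006)])
    np.savez(n+'_B.npz',B=B,uv=uv,q0=q0,E=np.array([ex,ey,ez]))
E
python3 g.py
```

```text
top n [ 0.49670147 -0.03960354  0.86701742] tilt 29.886127170463702 az -4.5587252898556505 2771 q0 [ 0.54666942 -0.00522435  0.09252065]
bed x ext [-0.1332289   0.13774786] y [-0.07517686  0.07369708]
-0.14 [-0.0724  0.0665] -0.003
-0.12 [-0.0763  0.0722] -0.0021
-0.1 [-0.0743  0.0722] -0.001
-0.08 [-0.075   0.0707] -0.0022
-0.06 [-0.0731  0.0715] -0.0008
-0.04 [-0.0738  0.0723] -0.0007
-0.02 [-0.0774  0.0731] -0.0021
0.0 [-0.0733  0.0739] 0.0003
0.02 [-0.0748  0.0718] -0.0015
0.04 [-0.0729  0.0728] -0.0001
0.06 [-0.0737  0.0737] 0.0
0.08 [-0.0737  0.0746] 0.0004
0.1 [-0.0724  0.0726] 0.0001
0.12 [-0.0727  0.0735] 0.0004
0.14 [-0.0728  0.0688] -0.002
pins [[0.031, -0.01, 0.418, 223.0, 104.0], [0.033, -0.043, 0.414, 208.0, 105.0], [0.037, -0.101, 0.411, 182.0, 106.0], [0.036, -0.076, 0.411, 193.0, 106.0], [0.034, -0.041, 0.412, 209.0, 106.0], [0.038, -0.072, 0.411, 195.0, 107.0], [0.043, -0.136, 0.408, 166.0, 108.0], [0.041, -0.089, 0.409, 187.0, 108.0], [0.032, 0.081, 0.414, 264.0, 108.0], [0.039, -0.016, 0.407, 220.0, 110.0], [0.045, -0.058, 0.404, 201.0, 112.0], [0.043, 0.011, 0.40
[... 3581 characters left out ...]
121.0], [0.135, -0.033, 0.202, 232.0, 123.0], [0.114, -0.017, 0.216, 242.0, 123.0], [0.055, 0.041, 0.253, 273.0, 125.0], [0.203, -0.052, 0.165, 205.0, 128.0], [0.202, 0.053, 0.231, 232.0, 129.0], [0.192, 0.058, 0.236, 237.0, 129.0], [0.105, 0.021, 0.221, 252.0, 129.0], [0.273, -0.089, 0.126, 174.0, 130.0], [0.198, -0.038, 0.168, 209.0, 130.0], [0.028, 0.08, 0.265, 289.0, 130.0], [0.274, -0.089, 0.123, 173.0, 131.0], [0.174, 0.001, 0.183, 224.0, 134.0], [0.055, 0.097, 0.253, 284.0, 136.0]]
red [-0.02277628 -0.08467326  0.01130131] 12 [238.25       165.58333333]
black [nan nan nan] 0
  return _methods._mean(a, axis=axis, dtype=dtype,
  ret = um.true_divide(
  ret = ret.dtype.type(ret / rcount)
```

```bash
cat > fr.py <<'E'
import numpy as np
az=np.radians(-4.3); ez=np.array([np.cos(az)*.5,np.sin(az)*.5,.75**.5]); ey=np.array([np.sin(az),-np.cos(az),0]); ex=np.cross(ey,ez)
E3=np.array([ex,ey,ez]); q0=np.array([0.54667,-0.00522,0.09252])
def W(b): return q0+np.asarray(b)@E3
E
python3 - <<'E'
from h import *; from fr import *
print(E3)
for n in('top','side'):
    z=np.load(n+'_B.npz'); Q=z['q0']+z['B']@z['E']; uv=z['uv']; B=(Q-q0)@E3.T
    k=(B[:,2]>.035)&(B[:,2]<.075)&(abs(B[:,0]-.05)<.05)&(abs(B[:,1])<.05)
    print(n,np.round(np.c_[B[k],uv[k]],3).tolist())
    on=abs((Q-q0)@ez)<.006; print('bed z',np.median(((Q-q0)@ez)[on]))
for u in((223.7,201),(233.8,201)):
    d,o=ray('top',[u]); d=d[0]; print('pin top ray',(o+d*((.058-(o-q0)@ez)/(d@ez))-q0)@E3.T)
ims=[]
for n,(x,y,w,h,f) in {'top':(200,145,60,100,6),'side':(200,150,80,100,5)}.items():
    im=cv2.resize(cv2.imread(f'pics/{n}0.png')[y:y+h,x:x+w],None,fx=f,fy=f,interpolation=cv2.INTER_CUBIC)
    L=lambda b:[tuple(int(v) for v in ((p-[x,y]+.5)*f)) for p in proj(n,W(b))]
    for s,c in((.06,(0,255,255)),(.05,(255,255,0))):
        for yy in(-.0135,.0135):
            a,b=L([[s,yy,.010],[s,yy,.058]]); cv2.line(im,a,b,c,1)
    cv2.polylines(im,[np.array(L([[-.14,-.075,0],[-.14,.075,0],[.14,.075,0],[.14,-.075,0]]))],True,(0,0,255),1)
    ims.append(im)
o=np.zeros((600,800,3),np.uint8); o[:,:360]=ims[0]; o[:500,380:780]=ims[1]; cv2.imwrite('pics/ov.png',o)
E
```

```text
[[-0.86358766  0.06493348  0.5       ]
 [-0.07497873 -0.99718513  0.        ]
 [ 0.49859257 -0.03748936  0.8660254 ]]
top [[0.051, -0.016, 0.057, 223.0, 199.0], [0.051, -0.013, 0.058, 224.0, 199.0], [0.054, -0.019, 0.056, 222.0, 200.0], [0.056, -0.015, 0.06, 223.0, 200.0], [0.054, -0.013, 0.057, 224.0, 200.0], [0.054, -0.01, 0.056, 225.0, 200.0], [0.053, 0.01, 0.057, 232.0, 200.0], [0.052, 0.013, 0.057, 233.0, 200.0], [0.052, 0.016, 0.057, 234.0, 200.0], [0.058, -0.018, 0.056, 222.0, 201.0], [0.059, -0.015, 0.059, 223.0, 201.0], [0.057, -0.013, 0.057, 224.0, 201.0], [0.055, -0.01, 0.054, 225.0, 201.0], [0.056, 0.011, 0.057, 232.0, 201.0], [0.056, 0.013, 0.058, 233.0, 201.0], [0.056, 0.016, 0.057, 234.0, 201.0], [0.057, -0.018, 0.051, 222.0, 202.0], [0.06, -0.015, 0.055, 223.0, 202.0], [0.059, -0.012, 0.054, 224.0, 202.0], [0.057, -0.01, 0.051, 225.0, 202.0], [0.059, 0.011, 0.056, 232.0, 202.0], [0.059, 0.014, 0.056, 233.0, 202.0], [0.057, 0.016, 0.053, 234.0, 202.0], [0.056, -0.019, 0.043, 222.0, 203.0], [0.06, -0.015, 0.05, 223.0, 203.0], [0.058, -0.013, 0.047, 224.0, 203.0], [0.058
[... 1791 characters left out ...]
0.012, 0.05, 237.0, 172.0], [0.06, 0.015, 0.052, 238.0, 172.0], [0.058, 0.016, 0.053, 239.0, 172.0], [0.06, 0.009, 0.043, 236.0, 173.0], [0.06, 0.012, 0.046, 237.0, 173.0], [0.062, 0.018, 0.05, 238.0, 173.0], [0.055, 0.016, 0.049, 239.0, 173.0], [0.063, 0.013, 0.042, 236.0, 174.0], [0.061, 0.015, 0.044, 237.0, 174.0], [0.058, 0.016, 0.045, 238.0, 174.0], [0.061, 0.01, 0.036, 235.0, 175.0], [0.06, 0.013, 0.038, 236.0, 175.0], [0.057, 0.014, 0.039, 237.0, 175.0], [0.057, 0.017, 0.042, 238.0, 175.0], [0.06, 0.015, 0.036, 236.0, 176.0], [0.057, 0.016, 0.037, 237.0, 176.0]]
bed z 0.0007618089728548647
pin top ray [ 0.05820556 -0.01329738  0.058     ]
pin top ray [0.05639888 0.01573014 0.058     ]
```

View pics/ov.png

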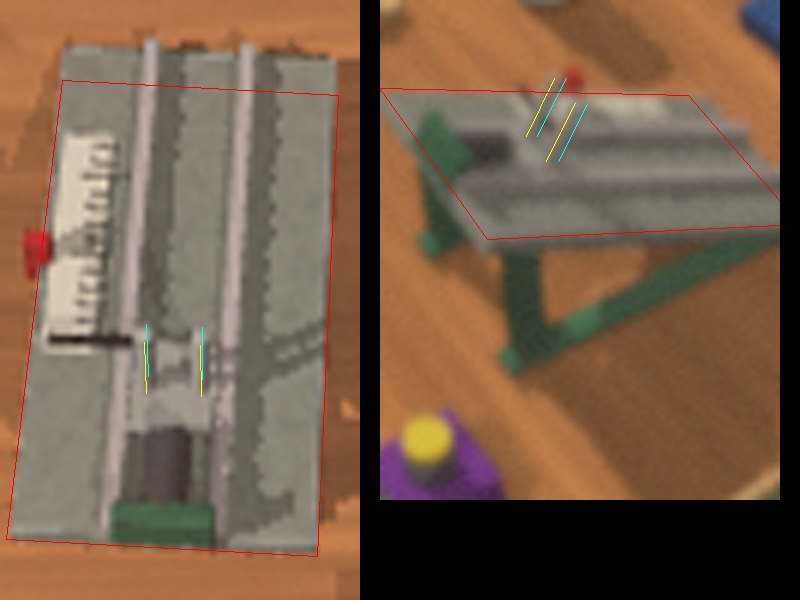

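The overlay matches the picture: the bed outline (red) fits and the prongs lie between the yellow and cyan lines, so the fork is at bed (0.056, 0, 0.035). Next is the approach to the gouge.

```bash
cat >> fr.py <<'E'
from h import *
RS=np.array([ex,-ey,-ez]).T            # tool on the slope
def RD(yaw): a=np.radians(yaw); return np.array([[np.cos(a),np.sin(a),0],[np.sin(a),-np.cos(a),0],[0,0,-1]])  # tool x at yaw, z down
def plan(pos,Rt,p0=None,R0=None):
    if R0 is None:
        s=env.get_state(); q=s['orientation']; R0=R.from_quat([*q[1:],q[0]]).as_matrix(); p0=s['tcp_pos'] if p0 is None else p0
    t=R0.T@(np.array(pos)-p0)/.12; r=R.from_matrix(R0.T@Rt).as_rotvec()/np.radians(60)
    print('travel',np.round(t,3),'rot',np.round(r,3),'|',np.round(np.linalg.norm(t)*.12,3),'m')
E
python3 - <<'E'
from fr import *
w=np.array([np.cos(np.radians(170)),np.sin(np.radians(170)),0])
g=np.array([.4897,.3505,.0])+.015*w; print(g)
plan(g+[0,0,.16],RD(170)); plan(g+[0,0,.049],RD(170),g+[0,0,.16],RD(170))
print('fork',W([.056,0,.035]))
E
```

```text
[0.47492788 0.35310472 0.        ]
travel [-3.038 -0.907  0.471] rot [ 0.     0.    -0.089] | 0.385 m
travel [0.    0.    0.925] rot [0. 0. 0.] | 0.111 m
fork [ 0.51575983 -0.00289585  0.15083089]
```

```bash
python3 -m pendant '[{"travel":[-0.38,-0.113,0.06],"rot":[0,0,0],"fingers":1},{"travel":[-0.76,-0.227,0.118],"rot":[0,0,0],"fingers":1},{"travel":[-0.76,-0.227,0.118],"rot":[0,0,0],"fingers":1}]' 60
python3 -m pendant '[{"travel":[-0.38,-0.113,0.06],"rot":[0,0,0],"fingers":1},{"travel":[-0.76,-0.227,0.118],"rot":[0,0,0],"fingers":1},{"travel":[-0.76,-0.227,0.118],"rot":[0,0,0],"fingers":1}]'
python3 -m pendant '[{"travel":[-0.38,-0.113,0.06],"rot":[0,0,0],"fingers":1},{"travel":[-0.76,-0.227,0.118],"rot":[0,0,0],"fingers":1},{"travel":[-0.76,-0.227,0.118],"rot":[0,0,0],"fingers":1}]'
python3 -m pendant '[{"travel":[-0.38,-0.113,0.06],"rot":[0,0,-0.04],"fingers":1},{"travel":[-0.76,-0.227,0.118],"rot":[0,0,-0.089],"fingers":1},{"travel":[-0.76,-0.227,0.118],"rot":[0,0,-0.089],"fingers":1},{"travel":[-0.76,-0.227,0.118],"rot":[0,0,-0.089],"fingers":1}]'
python3 - <<'E'
from fr import *
w=np.array([np.cos(np.radians(170)),np.sin(np.radians(170)),0])
g=np.array([.4897,.3505,.0])+.015*w
plan(g+[0,0,.049],RD(170))
E
```

```text
clock: 2.2
tcp_pos: [0.2365, 0.5014, 0.2014]
orientation: [0.0, 0.136, 0.991, -0.001]
wrist_force: [-0.8, -0.8, -0.3]
finger_gap: 0.0856
grip_force: 0.0
clock: 2.5
tcp_pos: [0.3171, 0.4514, 0.1873]
orientation: [0.0, 0.136, 0.991, -0.001]
wrist_force: [-0.1, 0.5, -0.6]
finger_gap: 0.0854
grip_force: 0.0
clock: 2.8
tcp_pos: [0.3977, 0.4014, 0.1732]
orientation: [0.0, 0.136, 0.991, -0.0]
wrist_force: [-1.2, 0.1, -0.1]
finger_gap: 0.0854
grip_force: 0.0
clock: 3.2
tcp_pos: [0.4749, 0.3531, 0.1596]
orientation: [-0.001, 0.088, 0.996, 0.0]
wrist_force: [-0.5, 0.8, -0.2]
finger_gap: 0.0853
grip_force: 0.0
travel [-0.001 -0.     0.922] rot [ 0.    -0.001 -0.002] | 0.111 m
```

```bash
python3 -m pendant '[{"travel":[0,0,0.3],"rot":[0,0,0],"fingers":1},{"travel":[0,0,0.6],"rot":[0,0,0],"fingers":1},{"travel":[0,0,0.8],"rot":[0,0,0],"fingers":1},{"travel":[0,0,0.92],"rot":[0,0,0],"fingers":1},{"travel":[0,0,0.92],"rot":[0,0,0],"fingers":1}]'
python3 -m pendant '[{"travel":[0,0,0],"rot":[0,0,0],"fingers":-1},{"travel":[0,0,0],"rot":[0,0,0],"fingers":-1},{"travel":[0,0,0],"rot":[0,0,0],"fingers":-1},{"travel":[0,0,0],"rot":[0,0,0],"fingers":-1},{"travel":[0,0,0],"rot":[0,0,0],"fingers":-1},{"travel":[0,0,0],"rot":[0,0,0],"fingers":-1},{"travel":[0,0,0],"rot":[0,0,0],"fingers":-1},{"travel":[0,0,0],"rot":[0,0,0],"fingers":-1}]' 60
```

```text
clock: 3.7
tcp_pos: [0.4716, 0.3535, 0.0475]
orientation: [-0.002, 0.086, 0.996, -0.001]
wrist_force: [-0.4, 0.2, 0.1]
finger_gap: 0.0854
grip_force: 0.0
clock: 4.5
tcp_pos: [0.4752, 0.3529, 0.0495]
orientation: [-0.0, 0.087, 0.996, 0.0]
wrist_force: [-0.5, -0.0, -0.4]
finger_gap: 0.0002
grip_force: 0.0
```

The fingers closed on nothing, so I'll look.

```bash
python3 - <<'E'
from fr import *
a,d=env.read_camera('top'); s,ds=env.read_camera('side')
o=np.hstack([cv2.resize(a[180:290,80:170],(400,489)),cv2.resize(s[90:200,120:210],(400,489))]); cv2.imwrite('pics/miss.png',o)
for n in('top','side'):
  for x in env.outline_of(n,'gouge')[:2]: print(n,x['conf'],x['xy'],x['mask'].sum(),np.median(pts(n,x['mask'],d if n=='top' else ds),0))
E
```

```text
top 0.82 [114.2, 238.3] 349 [0.42856901 0.36299004 0.0477478 ]
side 0.51 [177.0, 142.8] 237 [0.46525109 0.34707355 0.04661674]
```

View pics/miss.png

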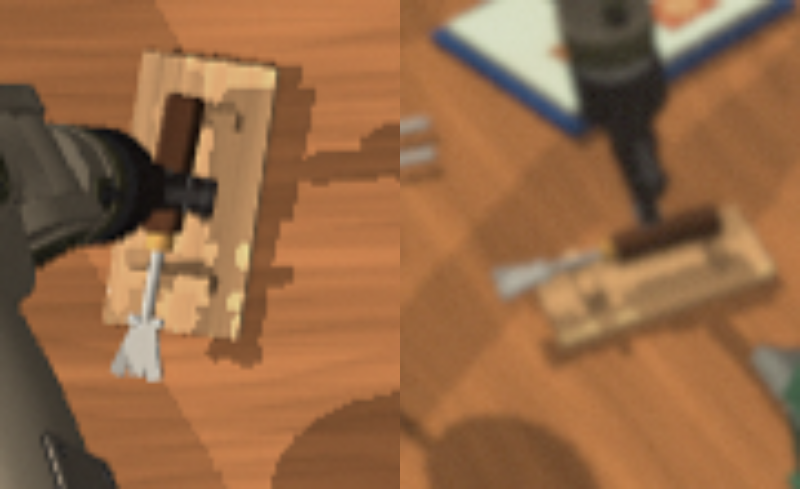

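The picture shows the right finger at (205,195), lying against the right side of the handle, so the gripper appears to be straddling it. I'll re-read the state and take a depth check.

```bash
python3 - <<'E'
from fr import *
s=env.get_state(); print(s['clock'],s['finger_gap'],s['grip_force'],s['tcp_pos'])
a,d=env.read_camera('top')
v,u=np.mgrid[0:384,0:512]; Q=np.zeros((384,512,3)); m=d>0; Q[m]=pts('top',m,d)
for r in (220,223,226): print(r,[(c,*np.round(Q[r,c,1:],3)) for c in range(112,132)])
P=proj('top',[[.475,.353,.05],[.475,.353,.03],[.475,.34,.03],[.475,.327,.03]]); print(P)
E
python3 -m pendant '[{"travel":[0,0,0],"rot":[0,0,0],"fingers":-1},{"travel":[0,0,0],"rot":[0,0,0],"fingers":-1}]' 60
```

```text
4.7 0.0003036409425526363 0.0 [0.47515757 0.35288298 0.04940108]
220 [(112, np.float64(0.315), np.float64(0.223)), (113, np.float64(0.315), np.float64(0.213)), (114, np.float64(0.314), np.float64(0.207)), (115, np.float64(0.315), np.float64(0.196)), (116, np.float64(0.316), np.float64(0.185)), (117, np.float64(0.316), np.float64(0.176)), (118, np.float64(0.313), np.float64(0.176)), (119, np.float64(0.324), np.float64(0.129)), (120, np.float64(0.32), np.float64(0.132)), (121, np.float64(0.316), np.float64(0.137)), (122, np.float64(0.308), np.float64(0.154)), (123, np.float64(0.306), np.float64(0.15)), (124, np.float64(0.302), np.float64(0.153)), (125, np.float64(0.3), np.float64(0.15)), (126, np.float64(0.297), np.float64(0.153)), (127, np.float64(0.295), np.float64(0.148)), (128, np.float64(0.33), np.float64(0.012)), (129, np.float64(0.328), np.float64(0.009)), (130, np.float64(0.324), np.float64(0.011)), (131, np.float64(0.321), np.float64(0.013))]
223 [(112, np.float64(0.315), np.float64(0.223)), (113, np.float64(0.315), np.float64(0.214)), (114, np.float64(0.313), np.float64(0.211
[... 1228 characters left out ...]
oat64(0.31), np.float64(0.148)), (123, np.float64(0.305), np.float64(0.156)), (124, np.float64(0.302), np.float64(0.154)), (125, np.float64(0.298), np.float64(0.158)), (126, np.float64(0.296), np.float64(0.156)), (127, np.float64(0.294), np.float64(0.154)), (128, np.float64(0.332), np.float64(0.009)), (129, np.float64(0.328), np.float64(0.011)), (130, np.float64(0.324), np.float64(0.011)), (131, np.float64(0.323), np.float64(0.003))]
[[117.45493648 221.15104628]
 [119.3732319  221.09339425]
 [123.43766618 221.00142489]
 [127.50160626 220.90947954]]
clock: 4.95
tcp_pos: [0.4752, 0.353, 0.0495]
orientation: [0.0, 0.087, 0.996, 0.0]
wrist_force: [0.6, 0.1, -0.1]
finger_gap: -0.0
grip_force: 0.0
```

```bash
python3 - <<'E'
from fr import *
s,d=env.read_camera('side'); 
print(proj('side',[[.475,.353,.05],[.475,.353,.03],[.475,.353,.1],[.475,.295,.05],[.475,.31,.05]]))
Q=np.zeros((384,512,3)); m=d>0; Q[m]=pts('side',m,d)
for r in range(120,148,3):
  print(r,[(c,*(np.round(Q[r,c]*1000).astype(int).tolist()),int(s[r,c].sum())) for c in range(166,188,2)])
E
```

```text
[[176.61629853 141.88611955]
 [177.43609807 145.6510188 ]
 [174.49072572 132.11746163]
 [183.77555091 150.09398325]
 [181.8941378  147.93714882]]
120 [(166, 457, 365, 159, 191), (168, 461, 356, 163, 126), (170, 456, 321, 188, 122), (172, 462, 316, 188, 91), (174, 469, 316, 185, 118), (176, 483, 332, 169, 137), (178, 569, 534, -3, 286), (180, 574, 524, 1, 340), (182, 583, 523, -2, 341), (184, 590, 517, -2, 318), (186, 596, 510, 0, 291)]
123 [(166, 515, 542, 1, 270), (168, 452, 335, 167, 143), (170, 457, 328, 169, 112), (172, 459, 314, 178, 122), (174, 466, 315, 174, 165), (176, 472, 310, 174, 149), (178, 558, 513, 0, 261), (180, 563, 503, 3, 320), (182, 574, 506, -4, 308), (184, 580, 499, -2, 312), (186, 588, 495, -3, 305)]
126 [(166, 505, 521, 3, 303), (168, 457, 359, 135, 215), (170, 458, 339, 148, 113), (172, 457, 316, 163, 126), (174, 462, 308, 167, 168), (176, 469, 308, 163, 166), (178, 547, 492, 2, 214), (180, 555, 489, 0, 303), (182, 563, 487, -2, 306), (184, 569, 479, 0, 311), (186, 575, 472, 1, 309)]
129 [(166, 497, 506, 0, 303), (168, 504, 501, 1, 297), (170, 456, 341, 133, 
[... 1265 characters left out ...]
351, 53, 168), (180, 487, 347, 52, 162), (182, 494, 344, 51, 145), (184, 500, 337, 53, 135), (186, 506, 333, 52, 133)]
144 [(166, 454, 423, -1, 367), (168, 442, 363, 49, 230), (170, 447, 353, 54, 186), (172, 454, 351, 52, 167), (174, 460, 346, 52, 157), (176, 468, 345, 49, 144), (178, 475, 343, 46, 130), (180, 483, 341, 43, 137), (182, 490, 340, 40, 166), (184, 498, 339, 36, 218), (186, 505, 335, 36, 255)]
147 [(166, 430, 359, 43, 326), (168, 436, 353, 44, 232), (170, 443, 349, 43, 151), (172, 450, 347, 41, 163), (174, 458, 347, 37, 210), (176, 464, 342, 37, 268), (178, 472, 342, 33, 322), (180, 487, 359, 12, 375), (182, 493, 355, 12, 418), (184, 500, 350, 11, 440), (186, 506, 343, 13, 452)]
```

```bash
python3 - <<'E'
from fr import *
s,d=env.read_camera('side'); t,_=env.read_camera('top')
f=9
im=cv2.resize(s[105:165,150:194],None,fx=f,fy=f,interpolation=cv2.INTER_CUBIC)
L=lambda P:[tuple(int(v) for v in ((p-[150,105]+.5)*f)) for p in proj('side',P)]
st=env.get_state(); p=st['tcp_pos']
a,b,c=L([p,p-[0,0,.019],p+[0,0,.054]]); cv2.circle(im,a,4,(0,255,255),1); cv2.circle(im,b,4,(0,0,255),1); cv2.circle(im,c,4,(0,255,0),1)
im2=cv2.resize(t[190:250,100:144],None,fx=f,fy=f,interpolation=cv2.INTER_CUBIC)
L=lambda P:[tuple(int(v) for v in ((p-[100,190]+.5)*f)) for p in proj('top',P)]
a,b,c=L([p,p-[0,0,.019],p+[0,0,.054]]); cv2.circle(im2,a,4,(0,255,255),1); cv2.circle(im2,b,4,(0,0,255),1); cv2.circle(im2,c,4,(0,255,0),1)
cv2.imwrite('pics/zoom.png',np.hstack([im,im2]))
E
```

```text
(no output)
```

View pics/zoom.png

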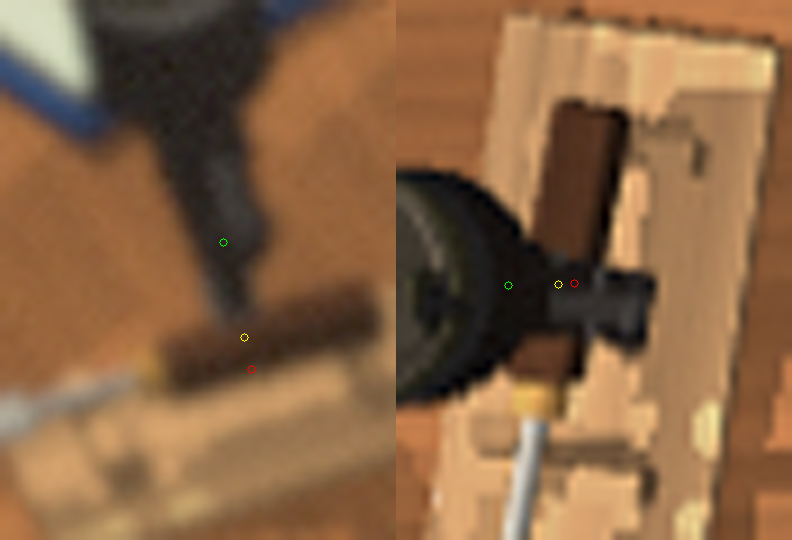

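The tool is shut just above the handle: the fingertip pixel (240,320) lies about 28 mm above the tip position predicted from the reported TCP (red circle), with a smaller sideways shift. So the reported TCP is biased. I'll lift clear and measure the real fingertip with depth.

```bash
python3 -m pendant '[{"travel":[0,0,-0.4],"rot":[0,0,0],"fingers":-1},{"travel":[0,0,-0.8],"rot":[0,0,0],"fingers":-1},{"travel":[0,0,-0.8],"rot":[0,0,0],"fingers":-1},{"travel":[0,0,-0.8],"rot":[0,0,0],"fingers":-1}]'
cat > tip.py <<'E'
from fr import *
st=env.get_state(); p=st['tcp_pos']; q=st['orientation']; T=R.from_quat([*q[1:],q[0]]).as_matrix()
print('tcp',p,'q',np.round(q,4))
C=[]
for n in('top','side'):
    d=env.read_camera(n)[1]; Q=pts(n,d>0,d); L=(Q-p)@T
    k=(abs(L[:,0])<.05)&(abs(L[:,1])<.08)&(L[:,2]>-.2)&(L[:,2]<.05)&(Q[:,2]>.07); L=L[k]
    print(n,k.sum(),'tool frame z max (98%)',np.percentile(L[:,2],[95,98,99.5,100]))
    for z in np.arange(-.16,.03,.02):
        s=L[abs(L[:,2]-z)<.01]
        if len(s)>3: print(round(z,2),len(s),'x',np.round(np.percentile(s[:,0],[3,50,97]),3),'y',np.round(np.percentile(s[:,1],[3,50,97]),3))
E
python3 tip.py
```

```text
clock: 5.5
tcp_pos: [0.4763, 0.3536, 0.1472]
orientation: [0.002, 0.087, 0.996, 0.001]
wrist_force: [0.2, 0.8, -0.1]
finger_gap: 0.0001
grip_force: 0.0
tcp [0.47626736 0.35358895 0.14720108] q [0.0017 0.0872 0.9962 0.0011]
top 388 tool frame z max (98%) [-0.08363543 -0.06787195 -0.02638501 -0.02156905]
-0.16 79 x [-0.036 -0.005  0.03 ] y [-0.039 -0.033 -0.01 ]
-0.14 32 x [-0.027 -0.001  0.028] y [-0.04  -0.037 -0.02 ]
-0.12 45 x [-0.01  -0.001  0.007] y [-0.059 -0.043 -0.038]
-0.1 58 x [-0.012 -0.003  0.011] y [-0.062 -0.054 -0.024]
-0.08 14 x [-0.016 -0.01   0.01 ] y [-0.036 -0.031 -0.014]
-0.06 7 x [-0.013 -0.011 -0.006] y [-0.033 -0.025 -0.014]
side 597 tool frame z max (98%) [-0.03589729 -0.02381671 -0.01632855 -0.01243873]
-0.16 111 x [-0.028  0.01   0.04 ] y [-0.041 -0.033 -0.007]
-0.14 64 x [-0.023  0.006  0.037] y [-0.042 -0.035 -0.014]
-0.12 69 x [-0.015  0.008  0.022] y [-0.05  -0.037  0.005]
-0.1 66 x [-0.013  0.009  0.021] y [-0.064 -0.053  0.009]
-0.08 34 x [-0.011  0.013  0.02 ] y [-0.054 -0.018  0.011]
-0.06 17 x [-0.004  0.015  0.017] y [-0.038 -0.03   0.015]
-0.04 21 x [-0.006  0.006  0.015] y [-0.016 -0.013 -0.002]
-0.02 23 x [-0.006  0.005  0.014] y [-0.016 -0.01  -0.004]
```

The fingertips really end about 13 mm behind the reported TCP, not 19 mm ahead, so the tool reads about 31 mm too far forward along z. The x and y offsets are within a few mm. I'll open, go down with the correction, and grasp.

```bash
python3 -m pendant '[{"travel":[0,0,0],"rot":[0,0,0],"fingers":1},{"travel":[0,0,0.1],"rot":[0,0,0],"fingers":1},{"travel":[0,0,0.2],"rot":[0,0,0],"fingers":1},{"travel":[0,0,0.3],"rot":[0,0,0],"fingers":1},{"travel":[0,0,0.3],"rot":[0,0,0],"fingers":1},{"travel":[0,0,0.3],"rot":[0,0,0],"fingers":1}]'
python3 -m pendant '[{"travel":[0,0,0.2],"rot":[0,0,0],"fingers":1},{"travel":[0,0,0.4],"rot":[0,0,0],"fingers":1},{"travel":[0,0,0.6],"rot":[0,0,0],"fingers":1},{"travel":[0,0,0.76],"rot":[0,0,0],"fingers":1},{"travel":[0,0,0.76],"rot":[0,0,0],"fingers":1}]'
python3 -m pendant '[{"travel":[0,0,0],"rot":[0,0,0],"fingers":-1},{"travel":[0,0,0],"rot":[0,0,0],"fingers":-1},{"travel":[0,0,0],"rot":[0,0,0],"fingers":-1},{"travel":[0,0,0],"rot":[0,0,0],"fingers":-1},{"travel":[0,0,0],"rot":[0,0,0],"fingers":-1},{"travel":[0,0,0],"rot":[0,0,0],"fingers":-1}]' 60
```

```text
clock: 6.2
tcp_pos: [0.4746, 0.3527, 0.1085]
orientation: [-0.001, 0.087, 0.996, -0.0]
wrist_force: [-0.9, -0.2, 1.8]
finger_gap: 0.0845
grip_force: 0.0
clock: 6.7
tcp_pos: [0.4735, 0.352, 0.016]
orientation: [-0.002, 0.087, 0.996, -0.001]
wrist_force: [0.2, 0.5, 0.8]
finger_gap: 0.0854
grip_force: 0.0
clock: 7.3
tcp_pos: [0.476, 0.3535, 0.0196]
orientation: [0.001, 0.087, 0.996, 0.001]
wrist_force: [-0.7, 0.7, 5.7]
finger_gap: 0.023
grip_force: 59.8
```

```bash
python3 -m pendant '[{"travel":[0,0,-0.3],"rot":[0,0,0],"fingers":-1},{"travel":[0,0,-0.6],"rot":[0,0,0],"fingers":-1},{"travel":[0,0,-0.9],"rot":[0,0,0],"fingers":-1},{"travel":[0,0,-1],"rot":[0,0,0],"fingers":-1},{"travel":[0,0,-1],"rot":[0,0,0],"fingers":-1}]'
cat >> fr.py <<'E'
go=np.array([-.014,0,-.0224])   # gouge origin in the reported tool frame
def tgt(b): return W(b)-RS@go
E
python3 - <<'E'
from fr import *
print(tgt([-.039,0,.105]),tgt([-.039,0,.035]))
plan(tgt([-.039,0,.105]),RS)
E
```

```text
clock: 7.8
tcp_pos: [0.4764, 0.3536, 0.1401]
orientation: [0.002, 0.087, 0.996, 0.001]
wrist_force: [0.7, -0.5, -2.2]
finger_gap: 0.0229
grip_force: 59.2
[ 0.60944344 -0.00993996  0.1515537 ] [ 0.57454196 -0.0073157   0.09093192]
travel [-1.618 -2.791 -0.097] rot [ 0.027  0.503 -0.092] | 0.387 m
```

```bash
python3 -m pendant '[{"travel":[-0.2,-0.35,-0.1],"rot":[0,0.1,0],"fingers":-1},{"travel":[-0.405,-0.7,-0.2],"rot":[0.01,0.22,-0.03],"fingers":-1},{"travel":[-0.5,-0.8,-0.3],"rot":[0.02,0.35,-0.06],"fingers":-1},{"travel":[-0.5,-0.8,-0.4],"rot":[0.027,0.45,-0.092],"fingers":-1},{"travel":[-0.5,-0.8,-0.4],"rot":[0.027,0.503,-0.092],"fingers":-1},{"travel":[-0.5,-0.8,-0.4],"rot":[0.027,0.503,-0.092],"fingers":-1}]'
python3 - <<'E'
from fr import *
plan(tgt([-.039,0,.105]),RS)
E
```

```text
clock: 8.4
tcp_pos: [0.5182, 0.2467, 0.1807]
orientation: [-0.264, 0.038, 0.964, 0.008]
wrist_force: [-0.3, -0.8, -1.9]
finger_gap: 0.0229
grip_force: 59.3
travel [-0.924 -2.072 -0.253] rot [-0.003 -0.011 -0.004] | 0.274 m
```

```bash
python3 -m pendant '[{"travel":[-0.15,-0.35,-0.1],"rot":[0,0,0],"fingers":-1},{"travel":[-0.3,-0.7,-0.2],"rot":[0,0,0],"fingers":-1},{"travel":[-0.3,-0.7,-0.2],"rot":[0,0,0],"fingers":-1}]'
python3 -m pendant '[{"travel":[-0.15,-0.35,0],"rot":[0,0,0],"fingers":-1},{"travel":[-0.3,-0.7,0],"rot":[0,0,0],"fingers":-1},{"travel":[-0.3,-0.7,0],"rot":[0,0,0],"fingers":-1}]'
python3 -m pendant '[{"travel":[-0.15,-0.35,0],"rot":[0,0,0],"fingers":-1},{"travel":[-0.3,-0.67,-0.05],"rot":[0,0,0],"fingers":-1},{"travel":[-0.3,-0.67,-0.05],"rot":[0,0,0],"fingers":-1},{"travel":[-0.3,-0.67,-0.05],"rot":[0,0,0],"fingers":-1},{"travel":[-0.3,-0.67,-0.05],"rot":[0,0,0],"fingers":-1}]'
cat > chk.py <<'E'
from fr import *
plan(tgt([-.039,0,.105]),RS)
st=env.get_state(); p=st['tcp_pos']; q=st['orientation']; T=R.from_quat([*q[1:],q[0]]).as_matrix()
O=p+T@go; print('tcp',p,'gouge origin in bed (est)',(O-q0)@E3.T,'dir',E3@T[:,0])
out=[]
for n,(x,y,w,h,f) in {'top':(195,140,75,110,5),'side':(195,130,85,100,5)}.items():
    im,d=env.read_camera(n)
    for o in env.outline_of(n,'gouge')[:1]:
        P=(pts(n,o['mask'],d)-q0)@E3.T; print(n,o['conf'],o['xy'],len(P),np.round(np.median(P,0),4))
    # steel/brass part: points in bed frame near expected axis, beyond the fingers
    v,u=np.nonzero(d>0); Q=pts(n,d>0,d); B=(Q-q0)@E3.T; G=(Q-O)@T   # gouge frame (x,y,z=into bed)
    G=np.c_[G[:,0],G[:,1],-G[:,2]]
    k=(abs(G[:,1])<.03)&(abs(G[:,2])<.02)&(G[:,0]>.05)&(G[:,0]<.19)
    for a,b in((.062,.085),(.085,.11),(.11,.13),(.13,.145),(.145,.16),(.16,.18)):
        s=k&(G[:,0]>a)&(G[:,0]<b)
        if s.sum()>2: print(n,a,s.sum(),'y',np.round(np.percentile(G[s,1],[5,50,95]),4),'z',np.round(np.percentile(G[s,2],[5,50,95]),4),'xmax',G[s,0].max().round(4))
    im=cv2.resize(im[y:y+h,x:x+w],None,fx=f,fy=f,interpolation=cv2.INTER_CUBIC)
    L=lambda P:[tuple(int(v) for v in ((p-[x,y]+.5)*f)) for p in proj(n,P)]
    g=lambda a:O+np.array(a)@np.array([T[:,0],T[:,1],-T[:,2]])
    a,b,c,e=L([g([.154,-.019,0]),g([.154,.019,0]),g([.11,0,0]),g([-.05,0,0])])
    cv2.line(im,a,b,(0,0,255),1); cv2.line(im,c,e,(0,255,255),1)
    out.append(im)
H=max(i.shape[0] for i in out); out=[cv2.copyMakeBorder(i,0,H-i.shape[0],0,0,0) for i in out]
import sys; cv2.imwrite(sys.argv[1],np.hstack(out))
E
python3 chk.py pics/hover.png
```

```text
clock: 8.7
tcp_pos: [0.5558, 0.1562, 0.1873]
orientation: [-0.26, 0.039, 0.965, 0.008]
wrist_force: [0.5, 0.1, -1.7]
finger_gap: 0.0226
grip_force: 59.4
clock: 9.0
tcp_pos: [0.5794, 0.0702, 0.1685]
orientation: [-0.261, 0.039, 0.965, 0.008]
wrist_force: [-0.6, 0.5, -1.3]
finger_gap: 0.0224
grip_force: 59.4
clock: 9.5
tcp_pos: [0.6065, -0.0065, 0.1584]
orientation: [-0.26, 0.036, 0.965, 0.009]
wrist_force: [0.4, 0.3, -0.9]
finger_gap: 0.0228
grip_force: 59.4
travel [-0.052 -0.027  0.036] rot [-0.002 -0.004 -0.   ] | 0.008 m
tcp [ 0.60650513 -0.00647987  0.15840834] gouge origin in bed (est) [-0.03289521 -0.00326741  0.10928838] dir [ 9.99992789e-01 -3.13261746e-04  3.78469431e-03]
side 0.78 [251.6, 153.0] 254 [0.0217 0.002  0.113 ]
side 0.062 29 y [-0.0062 -0.0014  0.0054] z [-0.0059  0.0028  0.0094] xmax 0.0818
side 0.085 16 y [-0.0048 -0.0009  0.003 ] z [0.0005 0.0032 0.0058] xmax 0.1084
side 0.11 26 y [-0.0111 -0.0009  0.0089] z [0.0002 0.0032 0.0048] xmax 0.1296
side 0.13 24 y [-0.013  -0.0015  0.0138] z [0.0002 0.0024 0.0044] xmax 0.1448
side 0.145 27 y [-0.0137  0.0025  0.0165] z [-0.0014  0.0023  0.0036] xmax 0.1577
```

View pics/hover.png

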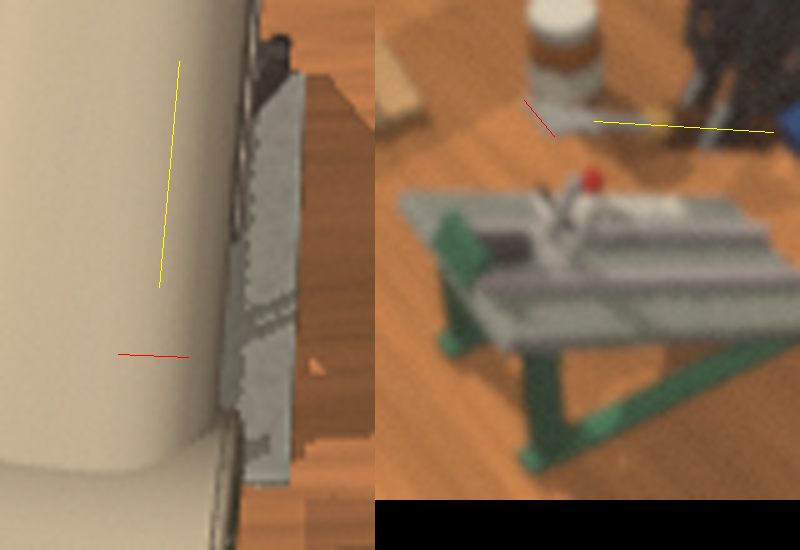

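The side view shows the gouge in hand, blade at (530,110), matching the predicted red and yellow lines to about 1–2 mm. The top view is blocked by the arm. Before lowering I'll check how tall the bracket behind the fork is.

```bash
python3 - <<'E'
from fr import *
for n in('top','side'):
    z=np.load(n+'_B.npz'); Q=z['q0']+z['B']@z['E']; B=(Q-q0)@E3.T
    for x in np.arange(.07,.15,.01):
        k=(abs(B[:,0]-x)<.005)&(abs(B[:,1])<.02)&(B[:,2]<.08)&(B[:,2]>-.01)
        if k.sum(): print(n,round(x,3),k.sum(),'zmax',B[k,2].max().round(3), np.median(B[k,2]).round(3))
# clip/pointer baseline from the side view at home
im=cv2.imread('pics/side0.png'); t=cv2.imread('pics/top0.png')
P=proj('side',W([[x,-.045,.012] for x in(.04,.03,.02,.0,-.02)])); print(P)
E
```

```text
top 0.07 38 zmax 0.012 0.01
top 0.08 37 zmax 0.012 0.008
top 0.09 34 zmax 0.024 0.016
top 0.1 45 zmax 0.024 0.014
top 0.11 42 zmax 0.023 0.01
top 0.12 22 zmax 0.024 0.021
top 0.13 37 zmax 0.025 0.021
top 0.14 77 zmax 0.024 0.012
side 0.07 19 zmax 0.012 0.011
side 0.08 16 zmax 0.011 0.007
side 0.09 18 zmax 0.023 0.017
side 0.1 23 zmax 0.023 0.018
side 0.11 19 zmax 0.024 0.019
side 0.12 15 zmax 0.024 0.022
side 0.13 16 zmax 0.024 0.023
side 0.14 79 zmax 0.024 0.011
[[229.05101603 170.43011638]
 [231.35340999 170.47055622]
 [233.63101403 170.51059794]
 [238.11339227 170.5895093 ]
 [242.50115405 170.66689402]]
```

```bash
python3 -m pendant '[{"travel":[-0.05,-0.021,0],"rot":[0,0,0],"fingers":-1},{"travel":[-0.05,-0.021,0.1],"rot":[0,0,0],"fingers":-1},{"travel":[-0.05,-0.021,0.2],"rot":[0,0,0],"fingers":-1},{"travel":[-0.05,-0.021,0.3],"rot":[0,0,0],"fingers":-1},{"travel":[-0.05,-0.021,0.36],"rot":[0,0,0],"fingers":-1},{"travel":[-0.05,-0.021,0.36],"rot":[0,0,0],"fingers":-1},{"travel":[-0.05,-0.021,0.36],"rot":[0,0,0],"fingers":-1}]'
cat > m.py <<'E'
from fr import *
s=env.get_state(); p=s['tcp_pos']; q=s['orientation']; T=R.from_quat([*q[1:],q[0]]).as_matrix()
O=p+T@go; print('gouge origin bed',np.round((O-q0)@E3.T,4),'dir',np.round(E3@T[:,0],4),'F tool',np.round(T.T@s['wrist_force'],1),'gap',s['finger_gap'])
E
python3 m.py
```

```text
clock: 10.4
tcp_pos: [0.5905, -0.0092, 0.1182]
orientation: [-0.26, 0.037, 0.965, 0.009]
wrist_force: [0.0, -0.6, -0.7]
finger_gap: 0.0228
grip_force: 59.4
gouge origin bed [-0.0394  0.0007  0.0666] dir [ 1.     -0.0012  0.0036] F tool [-0.4 -0.6  0.5] gap 0.022825589244705197
```

```bash
python3 -m pendant '[{"travel":[0,0.008,0.06],"rot":[0,0,0],"fingers":-1},{"travel":[0,0.008,0.12],"rot":[0,0,0],"fingers":-1},{"travel":[0,0.008,0.18],"rot":[0,0,0],"fingers":-1},{"travel":[0,0.008,0.25],"rot":[0,0,0],"fingers":-1},{"travel":[0,0.008,0.25],"rot":[0,0,0],"fingers":-1},{"travel":[0,0.008,0.25],"rot":[0,0,0],"fingers":-1}]'
python3 m.py; python3 chk.py pics/in.png
```

```text
clock: 11.0
tcp_pos: [0.5751, -0.0073, 0.0922]
orientation: [-0.261, 0.037, 0.965, 0.009]
wrist_force: [-1.2, 0.2, -1.0]
finger_gap: 0.0228
grip_force: 59.4
gouge origin bed [-0.039  -0.0001  0.0363] dir [ 1.     -0.0013  0.0041] F tool [0.5 0.1 1.5] gap 0.02281778030963373
travel [ 0.001 -0.002 -0.572] rot [-0.002 -0.004 -0.001] | 0.069 m
tcp [ 0.57511914 -0.0072646   0.09217865] gouge origin in bed (est) [-0.03896312 -0.0001121   0.0363082 ] dir [ 0.9999908  -0.00131904  0.00408172]
top 0.74 [311.8, 158.0] 58 [-0.104   0.2446  0.0761]
side 0.68 [247.8, 173.5] 225 [0.0095 0.007  0.0403]
side 0.062 20 y [-0.0079 -0.0023  0.0029] z [-0.0057  0.0043  0.0107] xmax 0.0764
side 0.085 66 y [-0.0168 -0.0094  0.0144] z [-0.0171  0.0042  0.0181] xmax 0.1093
side 0.11 33 y [-0.01   -0.0011  0.0122] z [-0.0165  0.0023  0.005 ] xmax 0.1299
side 0.13 35 y [-0.0125 -0.0041  0.0157] z [-0.0189  0.0016  0.0043] xmax 0.145
side 0.145 46 y [-0.0143 -0.0013  0.0137] z [-0.0171  0.0008  0.0041] xmax 0.1597
side 0.16 48 y [-0.023  -0.0027  0.0203] z [-0.0187 -0.0153 -0.0129] xmax 0.18
```

View pics/in.png

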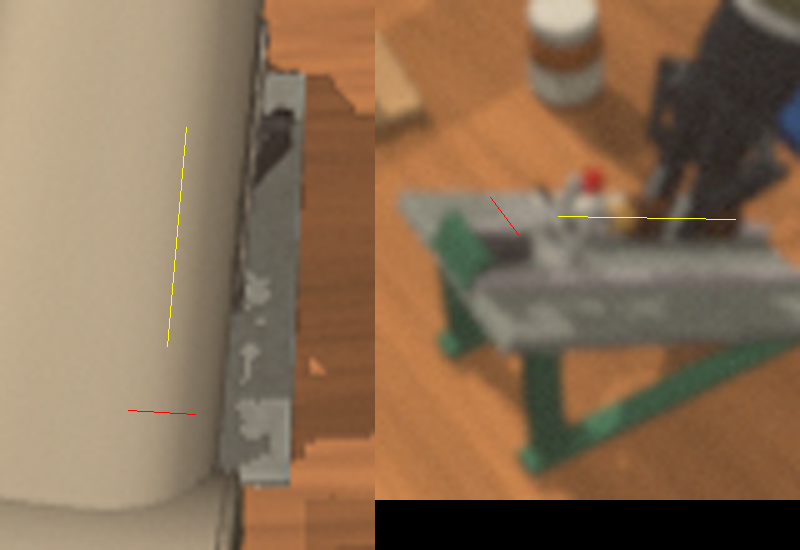

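The side view shows the shank between the prongs at (570,215), the blade behind them, and no contact force. I'll now work out the target travel, i.e. the distance from pointer to clip.

```bash
cat > pc.py <<'E'
from fr import *
def clip(n,im,d):
    b,g,r=[im[...,i].astype(int) for i in range(3)]
    m=(r>110)&(g<.45*r)&(b<.45*r); Q=(pts(n,m,d)-q0)@E3.T
    v,u=np.nonzero(m&(d>0)); k=(abs(Q[:,1]+.075)<.03)&(abs(Q[:,2])<.04)&(abs(Q[:,0])<.15); return Q[k],np.c_[u,v][k]
def pointer(n,im,y=(-.062,-.040),z=.012,x=np.arange(.06,-.06,-.0005)):
    g=im.astype(np.float32).max(2); D=[]
    for yy in np.linspace(*y,12):
        P=proj(n,W(np.c_[x,0*x+yy,0*x+z])).astype(np.float32)
        D.append(cv2.remap(g,P[:,:1],P[:,1:],cv2.INTER_LINEAR).ravel())
    D=np.median(D,0); w=np.clip(D[abs(x)>-1]*0+np.median(D)-25-D,0,None); i=D.argmin(); k=abs(x-x[i])<.008
    return x[i],D.min(),np.median(D),(w*k@x)/max((w*k).sum(),1e-6)
E
python3 - <<'E'
from pc import *
for n in('top','side'):
    im=cv2.imread(f'pics/{n}0.png'); d=np.load(n+'0.npy'); Q,uv=clip(n,im,d)
    print(n,len(Q),'clip mean',Q.mean(0).round(4),'min',Q.min(0).round(4),'max',Q.max(0).round(4)); k=Q[:,2]>.013; print('top face',Q[k].mean(0).round(4),k.sum())
    print(n,[(z,np.round(pointer(n,im,z=z),4).tolist()) for z in(.008,.012,.016,.02)])
im,d=env.read_camera('side'); Q,uv=clip('side',im,d); print('now',len(Q),Q.mean(0)); print(np.round(pointer('side',im),4))
E
```

```text
top 25 clip mean [-0.0204 -0.0767  0.0101] min [-0.0265 -0.082  -0.0063] max [-0.0158 -0.0692  0.0202]
top face [-0.0215 -0.0764  0.0165] 13
top [(0.008, [0.0295, 54.9346, 164.3101, 0.0297]), (0.012, [0.032, 54.1064, 168.5967, 0.0323]), (0.016, [0.0345, 56.7031, 172.3774, 0.0348]), (0.02, [0.037, 57.9355, 176.8262, 0.0374])]
side 9 clip mean [-0.0174 -0.0734  0.0121] min [-0.0202 -0.078   0.0065] max [-0.0151 -0.0693  0.0166]
top face [-0.0179 -0.0727  0.0148] 5
side [(0.008, [0.03, 122.7188, 150.929, 0.0298]), (0.012, [0.036, 122.8784, 151.2568, 0.0351]), (0.016, [0.04, 122.9111, 151.5999, 0.0408]), (0.02, [0.044, 125.5283, 157.5889, 0.0447])]
now 10 [-0.01809629 -0.07391083  0.01249097]
[-5.950000e-02  8.549220e+01  1.567915e+02 -5.590000e-02]
```

```bash
python3 -m pendant '[{"travel":[-0.04,0,0],"rot":[0,0,0],"fingers":-1},{"travel":[-0.08,0,0],"rot":[0,0,0],"fingers":-1},{"travel":[-0.12,0,0],"rot":[0,0,0],"fingers":-1},{"travel":[-0.16,0,0],"rot":[0,0,0],"fingers":-1},{"travel":[-0.2,0,0],"rot":[0,0,0],"fingers":-1},{"travel":[-0.24,0,0],"rot":[0,0,0],"fingers":-1},{"travel":[-0.24,0,0],"rot":[0,0,0],"fingers":-1},{"travel":[-0.24,0,0],"rot":[0,0,0],"fingers":-1},{"travel":[-0.24,0,0],"rot":[0,0,0],"fingers":-1}]'
python3 m.py
python3 - <<'E'
from pc import *
z=np.load('top_B.npz'); Q=z['q0']+z['B']@z['E']; uv=z['uv']; B=(Q-q0)@E3.T
im=cv2.imread('pics/top0.png').max(2); g=im[uv[:,1],uv[:,0]]
k=(g<75)&(B[:,1]<-.035)&(B[:,1]>-.068)&(abs(B[:,0]-.033)<.012); print('pointer pts',k.sum(),B[k].mean(0),B[k].std(0))
def pins(d):
    B=(pts('side',d>0,d)-q0)@E3.T; o=[]
    for s in(-1,1):
        k=(abs(B[:,1]-s*.0145)<.008)&(B[:,2]>.048)&(B[:,2]<.062)&(abs(B[:,0]-.03)<.05); o.append((k.sum(),B[k].mean(0).round(4).tolist()))
    return o
print('pins home',pins(np.load('side0.npy'))); print('pins now',pins(env.read_camera('side')[1]))
E
```

```text
clock: 12.15
tcp_pos: [0.5999, -0.0091, 0.0778]
orientation: [-0.261, 0.037, 0.965, 0.009]
wrist_force: [-3.4, 0.4, 1.5]
finger_gap: 0.0229
grip_force: 59.5
gouge origin bed [-0.0677 -0.0002  0.0362] dir [ 1.     -0.0013  0.004 ] F tool [3.7 0.1 0.5] gap 0.02290615147674109
pointer pts 10 [ 0.03306729 -0.04986556  0.014435  ] [0.00061273 0.00861118 0.00087101]
pins home [(np.int64(13), [0.0585, -0.0131, 0.0543]), (np.int64(11), [0.0586, 0.0135, 0.0544])]
pins now [(np.int64(11), [0.0363, -0.0129, 0.0534]), (np.int64(12), [0.0425, 0.0139, 0.0543])]
```

```bash
python3 -m pendant '[{"travel":[-0.04,0,0],"rot":[0,0,0],"fingers":-1},{"travel":[-0.08,0,0],"rot":[0,0,0],"fingers":-1},{"travel":[-0.12,0,0],"rot":[0,0,0],"fingers":-1},{"travel":[-0.16,0,0],"rot":[0,0,0],"fingers":-1},{"travel":[-0.2,0,0],"rot":[0,0,0],"fingers":-1},{"travel":[-0.24,0,0],"rot":[0,0,0],"fingers":-1},{"travel":[-0.265,0,0],"rot":[0,0,0],"fingers":-1},{"travel":[-0.265,0,0],"rot":[0,0,0],"fingers":-1}]'
python3 m.py
python3 - <<'E'
from pc import *
im,d=env.read_camera('side'); np.save('side1.npy',d); cv2.imwrite('pics/side1.png',im)
t,dt=env.read_camera('top'); cv2.imwrite('pics/top1.png',t)
for nm,D in(('home',np.load('side0.npy')),('now',d)):
    B=(pts('side',D>0,D)-q0)@E3.T
    for s in(-1,1):
        k=(abs(B[:,1]-s*.0145)<.009)&(B[:,2]>.05)&(B[:,2]<.063)&(B[:,0]<.075)&(B[:,0]>-.04); print(nm,s,np.round(np.sort(B[k,0]),3))
f=8; x,y,w,h=215,140,70,65
cv2.imwrite('pics/pull.png',cv2.resize(im[y:y+h,x:x+w],None,fx=f,fy=f,interpolation=cv2.INTER_CUBIC))
print('clip px',clip('side',im,d)[1].mean(0),clip('side',im,d)[0].mean(0)); print('home ptr px',proj('side',W([[.033,-.05,.0144],[.0331-.054,-.05,.0144],[-.021,-.075,.018]])))
E
```

```text
clock: 13.0
tcp_pos: [0.6266, -0.011, 0.0616]
orientation: [-0.262, 0.037, 0.964, 0.009]
wrist_force: [-7.0, 1.6, 3.7]
finger_gap: 0.0226
grip_force: 59.6
gouge origin bed [-0.099  -0.0003  0.0356] dir [ 1.     -0.0012  0.0068] F tool [8.  1.  0.4] gap 0.02258406001076379
home -1 [0.054 0.055 0.056 0.058 0.06  0.06  0.06  0.06  0.061 0.063]
home 1 [0.053 0.057 0.058 0.058 0.059 0.059 0.06  0.06  0.063]
now -1 [0.008 0.009 0.01  0.012 0.012 0.013 0.013 0.014 0.014 0.015]
now 1 [0.008 0.008 0.01  0.011 0.012 0.012 0.012 0.014]
clip px [238.  165.5] [-0.01759474 -0.07343306  0.01284929]
home ptr px [[230.22224392 168.99567208]
 [242.25124237 169.24882242]
 [239.10136533 164.09347386]]
```

View pics/pull.png

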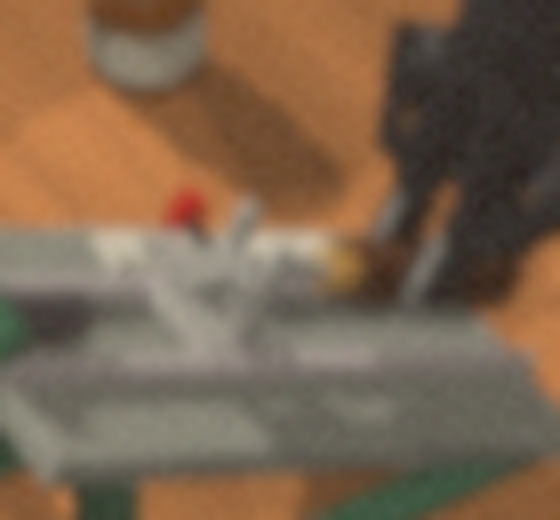

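The picture shows the prongs pulled down to about (215,250), with the pointer's dark end near (200,228), just short of the clip at (185,208). The prong depth gives about 47 mm of travel against a target of about 54 mm. I'll pull 6.5 mm more and hold.

```bash
python3 -m pendant '[{"travel":[-0.03,0,0],"rot":[0,0,0],"fingers":-1},{"travel":[-0.054,0,0],"rot":[0,0,0],"fingers":-1},{"travel":[-0.054,0,0],"rot":[0,0,0],"fingers":-1},{"travel":[-0.054,0,0],"rot":[0,0,0],"fingers":-1},{"travel":[-0.054,0,0],"rot":[0,0,0],"fingers":-1}]'
python3 m.py
python3 - <<'E'
from pc import *
H=[]
for nm in('home','a','b','c'):
    if nm=='home': D=np.load('side0.npy'); im=cv2.imread('pics/side0.png')
    else: im,D=env.read_camera('side')
    B=(pts('side',D>0,D)-q0)@E3.T; r=[]
    for s in(-1,1):
        k=(abs(B[:,1]-s*.0145)<.009)&(B[:,2]>.05)&(B[:,2]<.063)&(B[:,0]<.075)&(B[:,0]>-.02); r.append(B[k,0].mean().round(4))
    x=np.arange(.045,-.04,-.001); row=[]
    for yy in(-.062,-.066):
        P=proj('side',W(np.c_[x,0*x+yy,0*x+.0144])).astype(np.float32)
        row.append(cv2.remap(im.max(2).astype(np.float32),P[:,:1],P[:,1:],cv2.INTER_LINEAR).ravel())
    row=np.mean(row,0); print(nm,r,[(round(float(a),3),int(b)) for a,b in zip(x,row)][::3] if nm in('home','c') else '')
E
```

```text
clock: 13.6
tcp_pos: [0.6317, -0.0113, 0.0588]
orientation: [-0.262, 0.037, 0.964, 0.009]
wrist_force: [-7.5, 1.6, 4.5]
finger_gap: 0.0227
grip_force: 59.5
gouge origin bed [-0.1048 -0.0003  0.0358] dir [ 1.     -0.0011  0.0073] F tool [ 8.8  1.  -0. ] gap 0.022681694929802473
home [np.float64(0.0586), np.float64(0.0586)] [(0.045, 160), (0.042, 155), (0.039, 148), (0.036, 143), (0.033, 145), (0.03, 153), (0.027, 162), (0.024, 167), (0.021, 168), (0.018, 168), (0.015, 162), (0.012, 150), (0.009, 141), (0.006, 135), (0.003, 132), (-0.0, 135), (-0.003, 142), (-0.006, 148), (-0.009, 147), (-0.012, 143), (-0.015, 140), (-0.018, 143), (-0.021, 150), (-0.024, 162), (-0.027, 167), (-0.03, 168), (-0.033, 168), (-0.036, 168), (-0.039, 167)]
a [np.float64(0.0041), np.float64(0.005)] 
b [np.float64(0.0045), np.float64(0.0051)] 
c [np.float64(0.0059), np.float64(0.0047)] [(0.045, 181), (0.042, 184), (0.039, 187), (0.036, 189), (0.033, 188), (0.03, 188), (0.027, 188), (0.024, 190), (0.021, 191), (0.018, 190), (0.015, 190), (0.012, 189), (0.009, 186), (0.006, 184), (0.003, 181), (-0.0, 178), (-0.003, 174), (-0.006, 169), (-0.009, 160), (-0.012, 148), (-0.015, 138), (-0.018, 136), (-0.021, 146), (-0.024, 163), (-0.027, 176), (-0.03, 182), (-0.033, 184), (-0.036, 181), (-0.039, 177)]
```

Travel is about 53.5 mm, and the pointer's dark minimum (x ≈ −0.0175) coincides with the clip in the same camera (−0.0176), so they're level. Now I'll hold, then ease home.

```bash
python3 -m pendant '[{"travel":[0,0,0],"rot":[0,0,0],"fingers":-1},{"travel":[0,0,0],"rot":[0,0,0],"fingers":-1},{"travel":[0,0,0],"rot":[0,0,0],"fingers":-1},{"travel":[0,0,0],"rot":[0,0,0],"fingers":-1},{"travel":[0,0,0],"rot":[0,0,0],"fingers":-1},{"travel":[0,0,0],"rot":[0,0,0],"fingers":-1},{"travel":[0,0,0],"rot":[0,0,0],"fingers":-1},{"travel":[0,0,0],"rot":[0,0,0],"fingers":-1},{"travel":[0,0,0],"rot":[0,0,0],"fingers":-1},{"travel":[0,0,0],"rot":[0,0,0],"fingers":-1}]'
python3 -m pendant '[{"travel":[0,0,0],"rot":[0,0,0],"fingers":-1},{"travel":[0,0,0],"rot":[0,0,0],"fingers":-1},{"travel":[0,0,0],"rot":[0,0,0],"fingers":-1},{"travel":[0,0,0],"rot":[0,0,0],"fingers":-1}]'
python3 m.py
python3 -m pendant '[{"travel":[0.03,0,0],"rot":[0,0,0],"fingers":-1},{"travel":[0.06,0,0],"rot":[0,0,0],"fingers":-1},{"travel":[0.09,0,0],"rot":[0,0,0],"fingers":-1},{"travel":[0.12,0,0],"rot":[0,0,0],"fingers":-1},{"travel":[0.15,0,0],"rot":[0,0,0],"fingers":-1},{"travel":[0.18,0,0],"rot":[0,0,0],"fingers":-1},{"travel":[0.21,0,0],"rot":[0,0,0],"fingers":-1},{"travel":[0.24,0,0],"rot":[0,0,0],"fingers":-1},{"travel":[0.27,0,0],"rot":[0,0,0],"fingers":-1},{"travel":[0.3,0,0],"rot":[0,0,0],"fingers":-1}]'
python3 -m pendant '[{"travel":[0.02,0,0],"rot":[0,0,0],"fingers":-1},{"travel":[0.04,0,0],"rot":[0,0,0],"fingers":-1},{"travel":[0.06,0,0],"rot":[0,0,0],"fingers":-1},{"travel":[0.08,0,0],"rot":[0,0,0],"fingers":-1},{"travel":[0.1,0,0],"rot":[0,0,0],"fingers":-1},{"travel":[0.12,0,0],"rot":[0,0,0],"fingers":-1},{"travel":[0.14,0,0],"rot":[0,0,0],"fingers":-1},{"travel":[0.16,0,0],"rot":[0,0,0],"fingers":-1},{"travel":[0.18,0,0],"rot":[0,0,0],"fingers":-1},{"travel":[0.2,0,0],"rot":[0,0,0],"fingers":-1}]'
python3 m.py
```

```text
clock: 14.75
tcp_pos: [0.6317, -0.0113, 0.0589]
orientation: [-0.262, 0.037, 0.964, 0.009]
wrist_force: [-8.0, 1.3, 3.8]
finger_gap: 0.023
grip_force: 59.5
clock: 15.15
tcp_pos: [0.6317, -0.0113, 0.0589]
orientation: [-0.262, 0.037, 0.964, 0.009]
wrist_force: [-8.7, 1.6, 4.0]
finger_gap: 0.0227
grip_force: 59.5
gouge origin bed [-0.1048 -0.0003  0.0358] dir [ 1.     -0.0011  0.0072] F tool [9.6 1.  1. ] gap 0.02269472386070179
clock: 16.15
tcp_pos: [0.6021, -0.0093, 0.0765]
orientation: [-0.26, 0.037, 0.965, 0.009]
wrist_force: [-3.0, -0.4, 2.1]
finger_gap: 0.0225
grip_force: 59.5
clock: 17.15
tcp_pos: [0.5817, -0.0079, 0.0884]
orientation: [-0.26, 0.037, 0.965, 0.009]
wrist_force: [0.4, 0.5, -2.2]
finger_gap: 0.0228
grip_force: 59.4
gouge origin bed [-0.0466 -0.      0.0363] dir [ 1.     -0.0014  0.0025] F tool [-1.4  0.5  1.7] gap 0.02279115213243445
```

```bash
python3 -m pendant '[{"travel":[0.03,0,0],"rot":[0,0,0],"fingers":-1},{"travel":[0.03,0,-0.1],"rot":[0,0,0],"fingers":-1},{"travel":[0.03,0,-0.25],"rot":[0,0,0],"fingers":-1},{"travel":[0.03,0,-0.5],"rot":[0,0,0],"fingers":-1},{"travel":[0.03,0,-0.75],"rot":[0,0,0],"fingers":-1},{"travel":[0.03,0,-0.95],"rot":[0,0,0],"fingers":-1},{"travel":[0.03,0,-0.95],"rot":[0,0,0],"fingers":-1}]'
python3 m.py
python3 - <<'E'
from pc import *
im,d=env.read_camera('side'); B=(pts('side',d>0,d)-q0)@E3.T
for s in(-1,1):
    k=(abs(B[:,1]-s*.0145)<.009)&(B[:,2]>.05)&(B[:,2]<.063)&(abs(B[:,0]-.03)<.045); print('pins x (home .0586)',B[k,0].mean(),k.sum())
t=cv2.imread('pics/top0.png'); hsv=cv2.cvtColor(t,cv2.COLOR_BGR2HSV)
m=cv2.inRange(hsv,(60,60,30),(95,255,255)); m[:, :290]=0
n,l,st,c=cv2.connectedComponentsWithStats(m); i=1+st[1:,4].argmax(); ct=cv2.findContours((l==i).astype(np.uint8),0,2)[0][0].reshape(-1,2)
P=atz('top',ct,.005)[:,:2].astype(np.float32); print('green',st[i],cv2.minAreaRect(P))
E
```

```text
clock: 17.85
tcp_pos: [0.6335, -0.0115, 0.189]
orientation: [-0.263, 0.037, 0.964, 0.009]
wrist_force: [-4.1, 0.9, 0.1]
finger_gap: 0.0229
grip_force: 59.4
gouge origin bed [-0.0413 -0.0003  0.1493] dir [ 1.     -0.0013  0.0094] F tool [3.7 0.6 2. ] gap 0.022948419647289282
pins x (home .0586) 0.0580951422854278 10
pins x (home .0586) 0.0586415484116959 10
green [ 307  185   52   79 3563] ((0.4502084255218506, -0.3320372700691223), (0.2519947290420532, 0.1597725749015808), 1.450891137123108)
```

```bash
python3 - <<'E'
from fr import *
plan([.58,-.12,.185],RD(180)); 
plan([.488,-.332,.13],RD(180),np.array([.58,-.12,.185]),RD(180))
E
```

```text
travel [ 0.313 -0.936  0.206] rot [ 0.018 -0.512 -0.071] | 0.121 m
travel [ 0.767 -1.767  0.458] rot [0. 0. 0.] | 0.238 m
```

```bash
python3 -m pendant '[{"travel":[0.08,-0.25,0],"rot":[0,-0.1,-0.01],"fingers":-1},{"travel":[0.16,-0.5,0.05],"rot":[0.01,-0.2,-0.03],"fingers":-1},{"travel":[0.24,-0.75,0.1],"rot":[0.01,-0.32,-0.05],"fingers":-1},{"travel":[0.313,-0.936,0.206],"rot":[0.018,-0.44,-0.071],"fingers":-1},{"travel":[0.313,-0.936,0.206],"rot":[0.018,-0.512,-0.071],"fingers":-1},{"travel":[0.313,-0.936,0.206],"rot":[0.018,-0.512,-0.071],"fingers":-1}]'
python3 -m pendant '[{"travel":[0.2,-0.45,0],"rot":[0,0,0],"fingers":-1},{"travel":[0.38,-0.88,0.1],"rot":[0,0,0],"fingers":-1},{"travel":[0.38,-0.88,0.1],"rot":[0,0,0],"fingers":-1}]'
python3 -m pendant '[{"travel":[0.2,-0.45,0.1],"rot":[0,0,0],"fingers":-1},{"travel":[0.387,-0.887,0.35],"rot":[0,0,0],"fingers":-1},{"travel":[0.387,-0.887,0.35],"rot":[0,0,0],"fingers":-1},{"travel":[0.387,-0.887,0.35],"rot":[0,0,0],"fingers":-1}]'
python3 - <<'E'
from fr import *
plan([.488,-.332,-.004],RD(180)); s=env.get_state(); print(s['joint_pos'])
p=s['tcp_pos']; q=s['orientation']; T=R.from_quat([*q[1:],q[0]]).as_matrix(); O=p+T@go
for n in('top','side'):
    d=env.read_camera(n)[1]; G=(pts(n,d>0,d)-O)@T; G[:,2]*=-1
    for a,b in((-.06,-.02),(.062,.11),(.11,.13),(.13,.16)):
        k=(abs(G[:,1])<.025)&(abs(G[:,2])<.02)&(G[:,0]>a)&(G[:,0]<b)
        if k.sum()>3: print(n,a,k.sum(),'y',np.percentile(G[k,1],[5,50,95]).round(3),'z',np.percentile(G[k,2],[5,50,95]).round(4))
E
```

```text
clock: 18.5
tcp_pos: [0.5798, -0.1219, 0.1871]
orientation: [0.007, 0.001, 1.0, -0.002]
wrist_force: [0.7, -0.8, -0.9]
finger_gap: 0.0229
grip_force: 59.4
clock: 18.8
tcp_pos: [0.5345, -0.229, 0.1746]
orientation: [0.005, 0.002, 1.0, -0.002]
wrist_force: [-0.0, -0.3, -1.5]
finger_gap: 0.0225
grip_force: 59.5
clock: 19.2
tcp_pos: [0.4886, -0.3344, 0.1301]
orientation: [0.004, 0.002, 1.0, -0.0]
wrist_force: [-0.1, -0.3, -0.9]
finger_gap: 0.0225
grip_force: 59.5
travel [0.014 0.02  1.118] rot [-0.     0.007 -0.004] | 0.134 m
[-0.73825327  0.37823251 -0.07532918  1.11165574  0.00481788 -0.73426778]
top -0.06 86 y [-0.01   0.001  0.011] z [0.0038 0.0104 0.0158]
top 0.062 18 y [-0.004  0.002  0.005] z [-0.0022  0.0019  0.0057]
side -0.06 20 y [-0.011 -0.008  0.   ] z [-0.0028  0.0119  0.0156]
side 0.062 66 y [-0.004  0.001  0.006] z [0.0017 0.0054 0.0093]
side 0.11 62 y [-0.009  0.002  0.013] z [0.0009 0.0042 0.0068]
side 0.13 106 y [-0.012  0.002  0.017] z [0.001  0.0039 0.0064]
```

```bash
python3 -m pendant '[{"travel":[0.01,0.02,0.3],"rot":[0,0,0],"fingers":-1},{"travel":[0.01,0.02,0.6],"rot":[0,0,0],"fingers":-1},{"travel":[0.01,0.02,0.8],"rot":[0,0,0],"fingers":-1},{"travel":[0.01,0.02,0.8],"rot":[0,0,0],"fingers":-1}]'
python3 -m pendant '[{"travel":[0,0,0.1],"rot":[0,0,0],"fingers":-1},{"travel":[0,0,0.18],"rot":[0,0,0],"fingers":-1},{"travel":[0,0,0.24],"rot":[0,0,0],"fingers":-1},{"travel":[0,0,0.28],"rot":[0,0,0],"fingers":-1},{"travel":[0,0,0.28],"rot":[0,0,0],"fingers":-1},{"travel":[0,0,0.28],"rot":[0,0,0],"fingers":-1}]'
python3 -m pendant '[{"travel":[0,0,0.01],"rot":[0,0,0],"fingers":-1},{"travel":[0,0,0.015],"rot":[0,0,0],"fingers":-1},{"travel":[0,0,0.015],"rot":[0,0,0],"fingers":-1}]'
```

```text
clock: 19.7
tcp_pos: [0.4891, -0.3267, 0.0332]
orientation: [0.003, -0.001, 1.0, 0.001]
wrist_force: [-0.3, -0.4, -1.5]
finger_gap: 0.0227
grip_force: 59.4
clock: 20.3
tcp_pos: [0.4907, -0.3303, 0.0026]
orientation: [0.005, -0.0, 1.0, -0.001]
wrist_force: [0.0, 0.4, -1.7]
finger_gap: 0.0226
grip_force: 59.4
clock: 20.6
tcp_pos: [0.4906, -0.3302, 0.0007]
orientation: [0.005, -0.0, 1.0, -0.001]
wrist_force: [-0.2, -0.1, -2.0]
finger_gap: 0.0227
grip_force: 59.4
```

```bash
for i in 1 2 3; do python3 -m pendant '[{"travel":[0,0,0.006],"rot":[0,0,0],"fingers":-1},{"travel":[0,0,0.012],"rot":[0,0,0],"fingers":-1},{"travel":[0,0,0.012],"rot":[0,0,0],"fingers":-1}]' | egrep 'tcp|wrist'; done
```

```text
tcp_pos: [0.4905, -0.3301, -0.001]
wrist_force: [0.8, -0.1, -2.5]
tcp_pos: [0.4905, -0.33, -0.0025]
wrist_force: [0.4, 0.0, -0.9]
tcp_pos: [0.4906, -0.3301, -0.0039]
wrist_force: [-0.1, 0.4, -1.7]
```

```bash
python3 -m pendant '[{"travel":[0,0,0.005],"rot":[0,0,0],"fingers":-1},{"travel":[0,0,0.01],"rot":[0,0,0],"fingers":-1},{"travel":[0,0,0.01],"rot":[0,0,0],"fingers":-1}]' | egrep 'tcp|wrist'
python3 -m pendant '[{"travel":[0,0,0.004],"rot":[0,0,0],"fingers":-1},{"travel":[0,0,0.008],"rot":[0,0,0],"fingers":-1},{"travel":[0,0,0.008],"rot":[0,0,0],"fingers":-1}]' | egrep 'tcp|wrist'; python3 -c "
from workcell import env
import numpy as np
print(env.get_state()['ft_torque'])"
```

```text
tcp_pos: [0.4907, -0.3301, -0.0042]
wrist_force: [-1.2, 1.2, 5.0]
tcp_pos: [0.4908, -0.3302, -0.0043]
wrist_force: [-3.1, 2.7, 10.4]
[ 0.77593812  0.8844071  -0.02219094]
```

Contact with the tray floor is felt. I'll relax slightly, release and retreat straight up.

```bash
python3 -m pendant '[{"travel":[0,0,-0.009],"rot":[0,0,0],"fingers":-1},{"travel":[0,0,-0.009],"rot":[0,0,0],"fingers":-0.2},{"travel":[0,0,-0.009],"rot":[0,0,0],"fingers":0.1},{"travel":[0,0,-0.009],"rot":[0,0,0],"fingers":0.1},{"travel":[0,0,-0.009],"rot":[0,0,0],"fingers":0.1},{"travel":[0,0,-0.009],"rot":[0,0,0],"fingers":0.1}]'
python3 -m pendant '[{"travel":[0,0,-0.1],"rot":[0,0,0],"fingers":0.1},{"travel":[0,0,-0.4],"rot":[0,0,0],"fingers":0.1},{"travel":[0,0,-0.7],"rot":[0,0,0],"fingers":-1},{"travel":[0,0,-1],"rot":[0,0,0],"fingers":-1},{"travel":[0,0,-1],"rot":[0,0,0],"fingers":-1}]'
python3 -m pendant '[{"travel":[0,0,-0.3],"rot":[0,0,0],"fingers":-1},{"travel":[0,0,-0.5],"rot":[0,0,0],"fingers":-1},{"travel":[0,0,-0.5],"rot":[0,0,0],"fingers":-1}]'
python3 - <<'E'
from fr import *
d=env.read_camera('side')[1]
o=env.outline_of('side','gouge')
for x in o[:2]: P=pts('side',x['mask'],d); print(x['conf'],x['xy'],np.percentile(P,[2,50,98],axis=0).round(3).tolist())
plan([.655,-.2565,.175],RD(180))
E
```

```text
clock: 22.7
tcp_pos: [0.4906, -0.3302, -0.005]
orientation: [0.005, -0.0, 1.0, -0.001]
wrist_force: [0.0, 0.5, 0.6]
finger_gap: 0.0467
grip_force: 0.0
clock: 23.2
tcp_pos: [0.4925, -0.3326, 0.122]
orientation: [0.009, -0.0, 1.0, -0.004]
wrist_force: [-0.1, -1.3, -0.1]
finger_gap: 0.0036
grip_force: 0.0
clock: 23.5
tcp_pos: [0.4906, -0.3314, 0.1794]
orientation: [0.007, -0.0, 1.0, -0.003]
wrist_force: [0.3, -0.4, 0.4]
finger_gap: -0.0
grip_force: 0.0
0.63 [282.3, 275.1] [[0.353, -0.342, 0.007], [0.462, -0.331, 0.026], [0.548, -0.315, 0.034]]
travel [-1.382  0.612  0.018] rot [-0.002  0.01   0.   ] | 0.181 m
```

The gouge lies in the tray, x 0.353–0.548, at floor height. Next is the plunger on the aluminium counter.

```bash
python3 -m pendant '[{"travel":[-0.35,0.15,0],"rot":[0,0,0],"fingers":-1},{"travel":[-0.69,0.306,0],"rot":[0,0,0],"fingers":-1},{"travel":[-0.69,0.306,0],"rot":[0,0,0],"fingers":-1}]'
python3 -m pendant '[{"travel":[-0.35,0.15,0],"rot":[0,0,0],"fingers":-1},{"travel":[-0.69,0.306,0.15],"rot":[0,0,0],"fingers":-1},{"travel":[-0.69,0.306,0.3],"rot":[0,0,0],"fingers":-1},{"travel":[-0.69,0.306,0.4],"rot":[0,0,0],"fingers":-1},{"travel":[-0.69,0.306,0.4],"rot":[0,0,0],"fingers":-1},{"travel":[-0.69,0.306,0.4],"rot":[0,0,0],"fingers":-1}]'
python3 tip.py | egrep 'tcp|max|-0.0[24] '
python3 -c "
from fr import *
plan([.655,-.2565,.097],RD(180))
print(proj('side',[[.655,-.2565,.107]]))
im,d=env.read_camera('side')
for o in env.outline_of('side','plunger_top')[:4]: print(o['conf'],o['xy'],np.median(pts('side',o['mask'],d),0))"
```

```text
clock: 23.9
tcp_pos: [0.5747, -0.2904, 0.1734]
orientation: [0.004, -0.002, 1.0, 0.0]
wrist_force: [-0.9, -0.1, -0.5]
finger_gap: 0.0
grip_force: 0.0
clock: 24.5
tcp_pos: [0.6537, -0.257, 0.1283]
orientation: [0.004, 0.0, 1.0, -0.0]
wrist_force: [0.5, -0.3, 0.6]
finger_gap: 0.0001
grip_force: 0.0
tcp [ 0.65373322 -0.25697684  0.12834444] q [ 3.9e-03  4.0e-04  1.0e+00 -4.0e-04]
top 123 tool frame z max (98%) [-0.08382441 -0.07436515  0.04947214  0.04954229]
side 1057 tool frame z max (98%) [0.04409897 0.04837728 0.0497368  0.04997861]
-0.14 52 x [-0.005  0.01   0.036] y [-0.04  -0.035  0.007]
-0.04 40 x [-0.003  0.008  0.012] y [-0.013 -0.005  0.013]
-0.02 15 x [-0.002  0.01   0.012] y [-0.012 -0.003  0.007]
travel [0.    0.009 0.275] rot [-0.002  0.01  -0.001] | 0.033 m
[[317.36899201 211.57208438]]
0.48 [359.2, 238.1] [ 0.69314845 -0.40011549  0.10761422]
0.43 [210.0, 235.9] [ 0.32886698 -0.13847979  0.10756685]
0.4 [315.9, 213.3] [ 0.65350593 -0.25791168  0.10750478]
```

```bash
python3 -m pendant '[{"travel":[-0.035,0,0.1],"rot":[0,0,0],"fingers":-1},{"travel":[-0.035,0,0.2],"rot":[0,0,0],"fingers":-1},{"travel":[-0.035,0,0.25],"rot":[0,0,0],"fingers":-1},{"travel":[-0.035,0,0.3],"rot":[0,0,0],"fingers":-1},{"travel":[-0.035,0,0.34],"rot":[0,0,0],"fingers":-1},{"travel":[-0.035,0,0.34],"rot":[0,0,0],"fingers":-1}]'|egrep 'tcp|wrist'
python3 -m pendant '[{"travel":[0,0,0.015],"rot":[0,0,0],"fingers":-1},{"travel":[0,0,0.03],"rot":[0,0,0],"fingers":-1},{"travel":[0,0,0.03],"rot":[0,0,0],"fingers":-1}]'|egrep 'tcp|wrist'
```

```text
tcp_pos: [0.6589, -0.2561, 0.0872]
wrist_force: [-2.9, 0.9, 3.8]
tcp_pos: [0.6596, -0.2565, 0.0845]
wrist_force: [-2.1, 1.9, 4.3]
```

```bash
python3 -m pendant '[{"travel":[0,0,0.01],"rot":[0,0,0],"fingers":-1},{"travel":[0,0,0.02],"rot":[0,0,0],"fingers":-1},{"travel":[0,0,0.02],"rot":[0,0,0],"fingers":-1}]'|egrep 'tcp|wrist'
python3 -m pendant '[{"travel":[0,0,0.008],"rot":[0,0,0],"fingers":-1},{"travel":[0,0,0.016],"rot":[0,0,0],"fingers":-1},{"travel":[0,0,0.016],"rot":[0,0,0],"fingers":-1}]'|egrep 'tcp|wrist'
```

```text
tcp_pos: [0.6596, -0.2565, 0.0819]
wrist_force: [-2.3, 1.2, 4.9]
tcp_pos: [0.6597, -0.2565, 0.0803]
wrist_force: [-3.7, 1.1, 5.8]
```

```bash
python3 -m pendant '[{"travel":[0,0,0.008],"rot":[0,0,0],"fingers":-1},{"travel":[0,0,0.014],"rot":[0,0,0],"fingers":-1},{"travel":[0,0,0.014],"rot":[0,0,0],"fingers":-1}]'|egrep 'tcp|wrist'
python3 -m pendant '[{"travel":[0,0,0.006],"rot":[0,0,0],"fingers":-1},{"travel":[0,0,0.01],"rot":[0,0,0],"fingers":-1},{"travel":[0,0,0.01],"rot":[0,0,0],"fingers":-1}]'|egrep 'tcp|wrist'
```

```text
tcp_pos: [0.6597, -0.2565, 0.0802]
wrist_force: [-5.9, 2.8, 12.1]
tcp_pos: [0.6598, -0.2565, 0.0801]
wrist_force: [-8.0, 3.9, 18.5]
```

Stop reached: the force rises steeply while the position stays put. I'll release upward and check the final state.

```bash
python3 -m pendant '[{"travel":[0,0,-0.05],"rot":[0,0,0],"fingers":-1},{"travel":[0,0,-0.1],"rot":[0,0,0],"fingers":-1},{"travel":[0,0,-0.2],"rot":[0,0,0],"fingers":-1},{"travel":[0,0,-0.5],"rot":[0,0,0],"fingers":-1},{"travel":[0,0,-0.9],"rot":[0,0,0],"fingers":-1},{"travel":[0,0,-0.9],"rot":[0,0,0],"fingers":-1},{"travel":[0,0,-0.9],"rot":[0,0,0],"fingers":-1}]'
python3 - <<'E'
from pc import *
for n in('side','top'):
    im,d=env.read_camera(n)
    for th in('plunger_top','gouge','glue','stone','tin'):
        for o in env.outline_of(n,th)[:4]:
            P=pts(n,o['mask'],d); print(n,th,round(o['conf'],2),o['xy'],np.median(P,0).round(3))
    Q,_=clip(n,im,d); print('clip',Q.mean(0).round(4) if len(Q) else None)
E
```

```text
clock: 27.5
tcp_pos: [0.6602, -0.2573, 0.1871]
orientation: [0.007, -0.0, 1.0, -0.002]
wrist_force: [0.1, -0.8, 0.1]
finger_gap: 0.0001
grip_force: 0.0
side plunger_top 0.64 [348.3, 297.8] [ 0.524 -0.513  0.107]
side gouge 0.87 [283.1, 274.4] [ 0.46  -0.332  0.024]
side glue 0.8 [233.8, 139.3] [0.655 0.225 0.057]
side glue 0.61 [315.2, 215.3] [ 0.652 -0.259  0.108]
side stone 0.6 [289.5, 162.2] [0.787 0.033 0.025]
side tin 0.69 [328.3, 201.4] [ 0.762 -0.221  0.025]
clip [-0.0184 -0.0747  0.0129]
top gouge 0.58 [331.5, 252.3] [ 0.363 -0.333  0.02 ]
top glue 0.7 [152.5, 159.9] [0.664 0.234 0.082]
top stone 0.97 [215.0, 127.2] [0.791 0.042 0.024]
top tin 0.56 [294.8, 129.1] [ 0.769 -0.216  0.025]
clip [-0.02   -0.0766  0.0107]
```

```bash
python3 -c "
from workcell import env
print(env.hand_in())"
```

```text
the job is handed in; nothing more can be done
None
```

I handed the job in at about 28 s: the gouge was pulled level with the clip, held for over a second, eased home and laid flat in the tray, then the aluminium counter's plunger was pressed to its stop and let up; no verdict came back, and the clip, jar, stone and tin measured unmoved.

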